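Make up the feed kit and the dosing kit for the bioreactor

ROBOT

A 6-joint arm with a two-finger parallel gripper is mounted at the origin on a cart in front of the work surface, level with it; the furniture and walls round the work are solid. World frame = base frame: x ahead of the robot, y to its left, z up, the work surface at z = 0. Lengths are in m, angles in rad, forces in N, time in s.
With the tool pointing down it reaches from about 0.3 to 0.775 m from the base axis. Payload 14.6 kg.
Tool frame: the origin (TCP) lies midway between the tips of the shut fingers; the grasp point (between the pads) lies 19 mm behind it (grasp_offset is the distance from the TCP to the grasp point, in m); z points along the fingers, y is the line along which they close (so a half turn about z gives the same grasp; the last joint's range is limited). The gripper opens to 94 mm and grips with 3 to 60 N. Pads are 16 mm wide; open, the fingers measure 119 mm over their backs; the gripper's body (75 mm by 177 mm) begins 78 mm behind the grasp point.
Start: joints at [1.052, 0.3, 1.521, -0, 1.321, -0.067], TCP at [0.24, 0.495, 0.177] pointing down, gripper open.
Joint ranges: [-3.03, 3.03], [-0.79, 2.21], [0.23, 2.52], [-1.04, 4.18], [0, 3.07], [-2.55, 2.55]. Speed limits (rad/s): [2.22, 2.22, 2.57, 3.14, 3.14, 3.14].

INTERFACE

Orientations are given as [roll, pitch, yaw] about the fixed x, y, z axes, in that order (R = Rz(yaw) Ry(pitch) Rx(roll)).
In Python, from station import * gives the robot as it stands. The module is installed in compiled form; this text tells all that it offers.
- The arm moves only by the tool send_rows, never from a script. Its argument "rows" is a list of rows, each an object of numbers: "dx", "dy", "dz": the shift along the tool's x, y, z in mm; "roll": the turn about the tool's z in degrees; "jaw": the closure, from -1 (fully open) to 1 (shut). In form: [{"dx": .., "dy": .., "dz": .., "roll": .., "jaw": ..}, ...]. A call has 1 to 12 rows; each row shifts and turns the commanded pose from where the row before left it, along the tool's axes as they then stand; what a row does not reach is not made up. A row lasts 1/12 s, in which the tool goes at most 41.7 mm and 7.16 degrees, less where a joint would pass 70% of its speed; a pose out of reach is approached as far as the arm can. A call is refused whole if a number of a shift passes 41.7 or a number of a turn 7.16, either way. A call with a gripper value outside its range is refused whole. The fingers move at their own pace and stop on an object; "force" is the grip in N (left out, the last holds). Time passes only in rows, so rows that do not move let the fingers close. It gives the time, the measured TCP pose, the force, the opening and the grip force at its end, in the units of the state.
- get_obs(): the state, without advancing time (a new reading comes with each control period).
- camera(name): name is "scene" or "side" or "wrist"; returns a dict with "frame" (480x640x3 uint8, red, green, blue), "z_map" (480x640 float32, m along the optical axis (not along the pixel's ray), 0 where there is no reading), "camera_matrix" (3x3 intrinsics, pixels), "rvec" (rotation vector, rad) and "tvec" (3), from world to camera coordinates, as OpenCV has them. Camera axes: x right, y down, z forward; pixel columns grow to the right and rows downward; lengths in m; the calibration is good to about 2 mm. A picture is of the moment at which its call begins.
- hand_in(): hands the job in; it is judged then, once.
The state is a dict: "time_s": time; "qpos": joint angles; "joint_vel": joint speeds; "tau": joint torques, N m; "ee_pos": TCP position; "eef_rot": TCP orientation; "force": force on the tool from outside, world axes, zero at the start; "moment": the same for the moment, N m; "grip_width": finger opening in m; "grip_force": force on a finger pad.
Only numpy, scipy, OpenCV 4.12 (cv2) and the standard library are available. Lean on these libraries where they do the work, as an engineer would, in place of code of your own. Each camera call takes 0.05 s, during which the arm holds its last target. There are 200 camera calls.

TASK

Make up the two kits for the bioreactor run from the stock on the bench. The feed kit, in the tray with the large round well and one recess, gets the medium-sized reagent bottle and the pump cassette, which lies centred in its recess; the hand-dosing kit, in the tray with the smaller round well and two recesses, gets the small reagent bottle, the bench timer standing on its foot, and the marker pen for noting the doses. Seat each thing fully in the foam pocket cut for it, keep the two bottles upright on the way, and leave the largest reagent bottle standing where it is.

Things in the scene. Friction and masses are not known exactly. Their poses are not given: they have to be found in the camera images.
- feed_tray: White tray 180 (x) x 160 (y) x 23 mm, fixed, filled to the rim (z = 23) with dark foam; origin: centre of its underside. Side lugs to y = +-93. Straight-sided pockets with floors at z = 3, centres on y = 0: at x = +40 a round well of 75 mm diameter for the medium bottle; at x = -46 a recess 132 mm long (y) for the cassette, 62 mm wide in its middle 78 mm and 56 mm wide at its ends, which take the tube stubs.
- dosing_tray: White tray 180 (x) x 160 (y) x 23 mm, fixed, filled to the rim (z = 23) with dark foam; origin: centre of its underside. Side lugs to y = +-93. Pockets, centres on y = 0: at x = +46 a round well of 60 mm diameter (floor z = 3) for the small bottle; at x = -18 a recess 38 (x) x 80 (y) mm (floor z = 3) for the timer; at x = -66 a slot 26 x 140 (y) mm, only 6 mm deep (floor z = 17), for the marker.
- medium_bottle: Clear glass reagent bottle with a blue screw cap, the middle one of three by size: diameter 63 mm, 134 mm high; the cap (fixed) is 46 mm in diameter from z = 110 to 134 mm. About 0.4 kg, upright. Origin: centre of its underside, z up along its axis.
- small_bottle: Clear glass reagent bottle with a blue screw cap, the smallest of three: diameter 47 mm, 98 mm high; the cap (fixed) is 41 mm in diameter from z = 74 to 98 mm. About 0.2 kg, upright. Origin: centre of its underside, z up along its axis.
- large_bottle: Brown-filled glass reagent bottle with a blue screw cap, the largest of three: diameter 69 mm, 163 mm high, cap 46 mm in diameter. Not part of either kit: it stays where it stands. Origin: centre of its underside, z up.
- pump_cassette: Spare pump cassette: black block with a light cover and a white tube stub at each y end. The block spans x -20 to +27, y -32 to +32, z 0 to 50 mm about the origin; the stubs reach to y = +-60 and touch nothing. About 0.2 kg. Take it across its 47 mm width (x), high enough to keep the fingers above the foam. Either way round. Origin on its underside, z up.
- timer: White bench timer standing on its foot, display on the -x face: 25 (x) x 66 (y) x 60 mm (z), about 0.09 kg. Take it across its 25 mm thickness (x), in the upper half. It may go in either way round. Origin: centre of its underside, z up.
- marker: Square-bodied marker pen, white with a blue cap, lying flat: 13 (x) x 126 (y, its length) x 13 mm high, 16 g or so. Take it across its 13 mm width near the middle. In its slot only the upper 7 mm stand above the foam, so hold it by its upper half. It may go in either way round. Origin: centre of its underside.
Things that resemble listed ones, but are neither listed nor needed, are in the scene too. What is shaped like the small_bottle but yellow is not meant.

How it is judged:
By the outcome, as a careful person would: the job done as asked, in the order asked, and still so for the second after the job is handed in, with the robot touching nothing.
It also fails if it takes over 109 s, if anything falls off the work surface, if the arm or the gripper's body presses on something with over 40 N, if the wrist force passes 120 N, or if a joint passes its speed limit or range.

## Working session

There is one attempt and no reset: what is moved stays moved. The work goes in short steps, Python scripts to look and compute and a tool call to move; the robot and the scene stay as the last step left them, time stands still between calls to the robot, and variables do not carry over. Pictures are saved under pics/ and viewed, at most 14 in all, crops included, and the job is handed in when it is done.

Besides the shell and the picture viewer there is one more tool, called after ">>>" as a command line: name --argument value ..., lists and objects as JSON in quotes. send_rows: Moves the arm, as the interface text tells. Its arguments: {"type":"object","properties":{"rows":{"type":"array"},"force":{"type":"number"}},"required":["rows"]}

```bash
mkdir -p pics; cat > h.py <<'E'
from station import *
import numpy as np, cv2
def cam(n,save=None):
    c=camera(n)
    if save: cv2.imwrite('pics/'+save,c['frame'][:,:,::-1])
    np.savez(''+n+'.npz',**c)
    return c
def load(n): return dict(np.load(''+n+'.npz'))
def world(c):
    R=cv2.Rodrigues(np.array(c['rvec'],float))[0];K=np.array(c['camera_matrix']);z=c['z_map']
    v,u=np.mgrid[0:480,0:640]
    P=np.stack([(u-K[0,2])/K[0,0]*z,(v-K[1,2])/K[1,1]*z,z],-1)
    W=(P-np.array(c['tvec']).ravel())@R
    W[z==0]=np.nan
    return W
E
python3 - <<'E'
from h import *
o=get_obs();print({k:np.round(v,3) for k,v in o.items()})
for n in('scene','side'):
    c=cam(n,n+'1.png');R=cv2.Rodrigues(np.array(c['rvec'],float))[0];print(n,-R.T@np.array(c['tvec']).ravel(),R[2])
E
```

```text
{'time_s': np.float64(0.0), 'qpos': array([ 1.052,  0.3  ,  1.522, -0.   ,  1.321, -0.067]), 'joint_vel': array([ 0.001, -0.001,  0.001,  0.   ,  0.001,  0.   ]), 'tau': array([ 2.0000e-03, -5.3182e+01, -3.5272e+01,  7.1000e-02,  2.5000e-02,
       -0.0000e+00]), 'ee_pos': array([0.24 , 0.495, 0.176]), 'eef_rot': array([-3.14, -0.  ,  2.69]), 'force': array([ 0.154, -0.131,  0.25 ]), 'moment': array([-0.001,  0.023,  0.008]), 'grip_force': np.float64(0.0), 'grip_width': np.float64(0.094)}
scene [ 0.11387478 -0.9370887   0.70452065] [ 0.3815048   0.74503256 -0.54715681]
side [0.31697079 1.30825013 0.70250377] [ 0.19224908 -0.87702028 -0.44031321]
```

View pics/scene1.png

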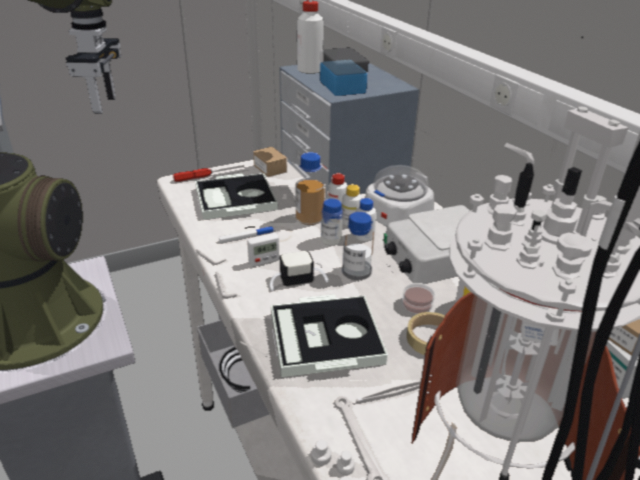

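View pics/side1.png

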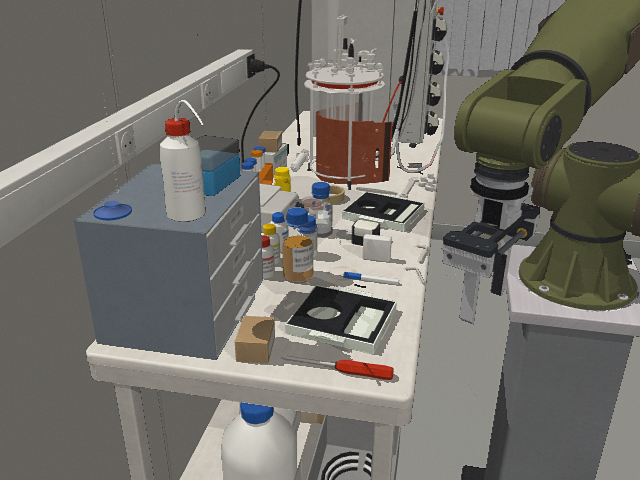

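The scene view shows the near tray at about (325,335), the far tray at (235,193), the timer at (263,250), the cassette at (297,267), the marker at (245,235), and several blue-capped bottles at (333,215), (358,240) and (310,190). I'll build an orthographic map from both depth images.

```bash
python3 - <<'E'
from h import *
x0,x1,y0,y1,s=0.2,0.8,-0.35,0.65,800
H=int((x1-x0)*s);Wd=int((y1-y0)*s)
img=np.zeros((H,Wd,3),np.uint8);hm=np.full((H,Wd),-1.)
for n in('scene','side'):
    c=load(n);W=world(c)
    W=cv2.resize(W.astype(np.float32),None,fx=3,fy=3,interpolation=cv2.INTER_NEAREST) if 0 else W
    p=W.reshape(-1,3);col=c['frame'].reshape(-1,3)
    ok=np.isfinite(p[:,0])&(p[:,2]<0.2)&(p[:,2]>-.02)
    p=p[ok];col=col[ok]
    r=((x1-p[:,0])*s).astype(int);q=((y1-p[:,1])*s).astype(int)
    for i in np.argsort(p[:,2]):
        a,b=r[i],q[i]
        if 1<=a<H-1 and 1<=b<Wd-1 :
            m=hm[a-1:a+2,b-1:b+2]<p[i,2]+ -0.003
            img[a-1:a+2,b-1:b+2][m]=col[i];hm[a-1:a+2,b-1:b+2][m]=p[i,2]
for x in np.arange(.2,.8,.1): cv2.line(img,(0,int((x1-x)*s)),(Wd,int((x1-x)*s)),(255,0,255),1);cv2.putText(img,f'{x:.1f}',(0,int((x1-x)*s)),0,.4,(255,0,0))
for y in np.arange(-.3,.65,.1): cv2.line(img,(int((y1-y)*s),0),(int((y1-y)*s),H),(255,0,255),1);cv2.putText(img,f'{y:.1f}',(int((y1-y)*s),10),0,.4,(255,0,0))
cv2.imwrite('pics/ortho.png',img[:,:,::-1])
f=load('scene')['frame'][140:380,150:470,::-1]
cv2.imwrite('pics/crop.png',cv2.resize(f,(800,600),interpolation=cv2.INTER_CUBIC))
E
```

```text
(no output)
```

View pics/ortho.png

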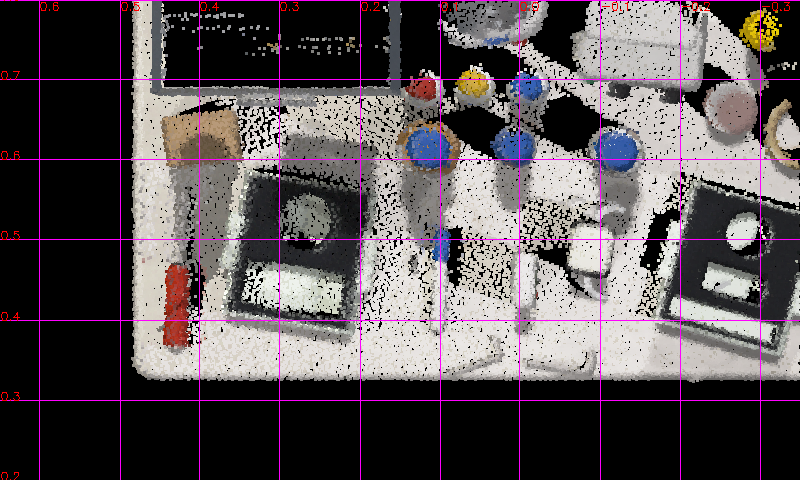

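View pics/crop.png

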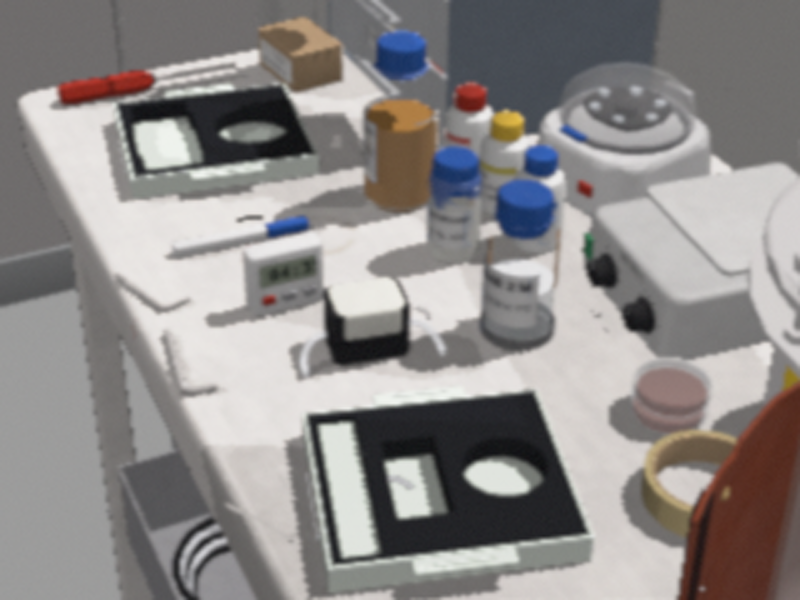

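Feed tray is the far one at about (0.48, 0.26) and the dosing tray is at about (0.46, -0.29). The medium bottle is at about (0.61, -0.12), small (0.61, 0.00), large brown (0.61, 0.11). Blue, red and yellow distractors sit behind them. Next step is to fit each pose.

```bash
python3 - <<'E'
from h import *
for n in('scene','side'):
    c=load(n);W=world(c);p=W.reshape(-1,3);col=c['frame'].reshape(-1,3).astype(int)
    print(n)
    def box(x0,x1,y0,y1,z0,z1,m=None):
        k=(p[:,0]>x0)&(p[:,0]<x1)&(p[:,1]>y0)&(p[:,1]<y1)&(p[:,2]>z0)&(p[:,2]<z1)
        if m is not None:k&=m
        return p[k]
    dark=col.max(1)<70; blue=(col[:,2]>col[:,0]+50)
    for nm,b in dict(feed=(.35,.62,.13,.4),dos=(.33,.62,-.45,-.15)).items():
        q=box(*b,.018,.028); r=cv2.minAreaRect(np.float32(q[:,:2]*1000)); print(nm,len(q),r,np.median(box(*b,.015,.03,dark)[:,2]))
        w=box(*b,-.002,.020)
        q2=box(*b,.018,.028,dark); print('  foam',cv2.minAreaRect(np.float32(q2[:,:2]*1000)))
    for nm,(x,y) in dict(large=(.61,.11),small=(.61,.005),med=(.61,-.12),distr=(.69,-.01)).items():
        q=box(x-.035,x+.035,y-.035,y+.035,.03,.2,blue)
        if len(q)<20: print(nm,len(q));continue
        zt=np.percentile(q[:,2],97);t=q[q[:,2]>zt-.006];print(nm,'top',zt,cv2.minEnclosingCircle(np.float32(t[:,:2]*1000)),t.mean(0),len(t))
    for nm,b,zz in(('timer',(.4,.5,-.04,.04),(.045,.07)),('cass',(.42,.54,-.15,-.03),(.04,.06)),('cassall',(.38,.56,-.18,-.02),(.01,.06)),('mark',(.36,.54,.06,.13),(.006,.02))):
        q=box(*b,*zz); 
        if len(q)>10: print(nm,len(q),cv2.minAreaRect(np.float32(q[:,:2]*1000)),np.percentile(q[:,2],[50,95]).round(4))
E
```

```text
scene
feed 1643 ((500.9729309082031, 294.843017578125), (235.8425750732422, 208.81973266601562), 79.80826568603516) 0.021976545673960346
  foam ((485.4881591796875, 274.63287353515625), (152.97781372070312, 170.13201904296875), 79.99054718017578)
dos 5089 ((494.0743408203125, -256.16180419921875), (231.70631408691406, 261.7831115722656), 84.46311950683594) 0.021965657902945038
  foam ((464.73052978515625, -271.8878173828125), (153.51527404785156, 170.02487182617188), 74.11441040039062)
large top 0.16357088551039878 ((612.5140380859375, 113.828369140625), 25.50226402282715) [0.61248798 0.10952599 0.16162144] 151
small top 0.09897939160551442 ((614.8890380859375, 7.194535732269287), 20.42342758178711) [0.6151809  0.00337271 0.09668851] 138
med top 0.13451224594856453 ((610.9451293945312, -122.93387603759766), 23.42036247253418) [ 0.60925776 -0.12481809  0.13239157] 227
distr top 0.09423420780309548 ((693.8502807617188, -11.751341819763184), 16.02926254272461) [ 0.69114383 -0.01264629  0.09195857] 75
timer 343 ((449.6097106933594, -7.875431060791016), (27.220401763916016, 66.44953918457
[... 1245 characters left out ...]
9626464844) [ 0.61230665 -0.11597827  0.13196031] 106
distr top 0.09381522964573154 ((694.7435302734375, -8.529439926147461), 16.29840087890625) [ 0.6940091  -0.00569239  0.0918664 ] 59
timer 246 ((451.72833251953125, -3.2703418731689453), (30.146133422851562, 65.4537353515625), 85.13038635253906) [0.0561 0.0609]
cass 273 ((489.87591552734375, -84.50416564941406), (48.58320236206055, 65.30339813232422), 84.37725830078125) [0.0487 0.0513]
cassall 551 ((478.21453857421875, -121.48631286621094), (178.94073486328125, 92.34471130371094), 61.57034683227539) [0.0398 0.0508]
mark 245 ((451.0603942871094, 101.40717315673828), (20.60738182067871, 124.72666931152344), 88.97046661376953) [0.0103 0.0134]
```

```bash
cat >> h.py <<'E'
def go(x,y,z,yaw=None,quiet=False):
    """print turn (deg, +about tool z) then tool-frame shift (mm) after the turn"""
    o=get_obs();P=np.array(o['ee_pos']);y0=np.degrees(o['eef_rot'][2])
    t=y0 if yaw is None else yaw
    roll=-((t-y0+180)%360-180)
    a=np.radians(t);d=(np.array([x,y,z])-P)*1000
    print('at',P.round(4),'yaw',round(y0,2),'q',np.round(np.degrees(o['qpos']),0),'t',round(float(o['time_s']),2),'rpy',np.round(np.degrees(o['eef_rot']),1))
    print('roll %.2f | dx %.1f dy %.1f dz %.1f'%(roll,d[0]*np.cos(a)+d[1]*np.sin(a),d[0]*np.sin(a)-d[1]*np.cos(a),-d[2]))
E
```

>>> send_rows --rows '[{"dx":-24.7,"dy":-8.9,"dz":-16.7},{"dx":-24.7,"dy":-8.9,"dz":-16.7},{"dx":-24.7,"dy":-8.9,"dz":-16.7},{"dx":-24.7,"dy":-8.9,"dz":-16.7},{"dx":-24.7,"dy":-8.9,"dz":-16.7},{"dx":-24.7,"dy":-8.9,"dz":-16.7},{"dx":-24.7,"dy":-8.9,"dz":-16.7},{"dx":-24.7,"dy":-8.9,"dz":-16.7},{"dx":-24.7,"dy":-8.9,"dz":-16.7},{"dx":-24.7,"dy":-8.9,"dz":-16.7},{"dx":-24.7,"dy":-8.9,"dz":-16.7},{"dx":-24.7,"dy":-8.9,"dz":-16.7}]'

```text
invalid input at $.rows[0]: expected keys dx, dy, dz, roll, jaw
```

```bash
python3 - <<'E'
from h import *
c=cam('wrist','w1.png');R=cv2.Rodrigues(np.array(c['rvec'],float))[0];print(-R.T@np.array(c['tvec']).ravel(),R)
np.savez('w1.npz',**c)
W=world(c);print(np.nanmin(W.reshape(-1,3),0),np.nanmax(W.reshape(-1,3),0))
go(.46,-.05,.377,175)
E
```

```text
[0.18065902 0.52417268 0.38229317] [[ 4.36386059e-01  8.99759473e-01 -3.12639866e-04]
 [ 8.75710824e-01 -4.24642541e-01  2.29802666e-01]
 [ 2.06634366e-01 -1.00556462e-01 -9.73237195e-01]]
[-0.66288001 -0.75579358 -0.89382357] [0.96560491 1.38587782 0.34128979]
at [0.24   0.4946 0.1766] yaw 154.12 q [60. 17. 87.  0. 76. -4.] t 0.15 rpy [-180.    -0.   154.1]
roll -20.88 | dx -266.6 dy -523.4 dz -200.4
```

View pics/w1.png

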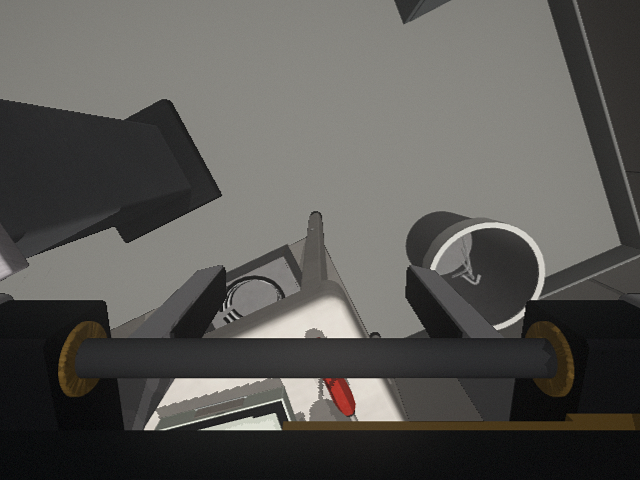

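The wrist view shows the table corner with the screwdriver at (340,395). The lower half is hidden by the gripper, and the camera looks toward tool +x. Every key has to be given in each row.

>>> send_rows --rows '[{"dx":-20,"dy":-3,"dz":-25,"roll":0,"jaw":-1},{"dx":-35,"dy":-5,"dz":-18,"roll":-2,"jaw":-1},{"dx":-35,"dy":-5,"dz":-18,"roll":-2,"jaw":-1},{"dx":-35,"dy":-5,"dz":-18,"roll":-2,"jaw":-1},{"dx":-35,"dy":-5,"dz":-18,"roll":-2,"jaw":-1},{"dx":-35,"dy":-5,"dz":-18,"roll":-2,"jaw":-1},{"dx":-35,"dy":-5,"dz":-18,"roll":-2,"jaw":-1},{"dx":-35,"dy":-5,"dz":-18,"roll":-2,"jaw":-1},{"dx":-35,"dy":-5,"dz":-18,"roll":-2,"jaw":-1},{"dx":-35,"dy":-5,"dz":-18,"roll":-2,"jaw":-1},{"dx":-35,"dy":-5,"dz":-18,"roll":-2,"jaw":-1},{"dx":-35,"dy":-5,"dz":-18,"roll":-2,"jaw":-1}]'

```text
time_s: 1.15
ee_pos: [0.5992, 0.3285, 0.3946]
eef_rot: [3.142, 0.0, 3.061]
force: [-0.2, -0.2, 0.6]
grip_width: 0.0936
grip_force: 0.0
```

```bash
python3 - <<'E'
from h import *
c=cam('wrist','w2.png');np.savez('w2.npz',**c)
go(.6,.06,.40,175)
E
```

```text
at [0.6029 0.3276 0.3951] yaw 175.32 q [ 25.  37.  30.  -0. 113. -60.] t 1.2 rpy [1.800e+02 1.000e-01 1.753e+02]
roll 0.32 | dx -20.4 dy -266.8 dz -4.9
```

View pics/w2.png

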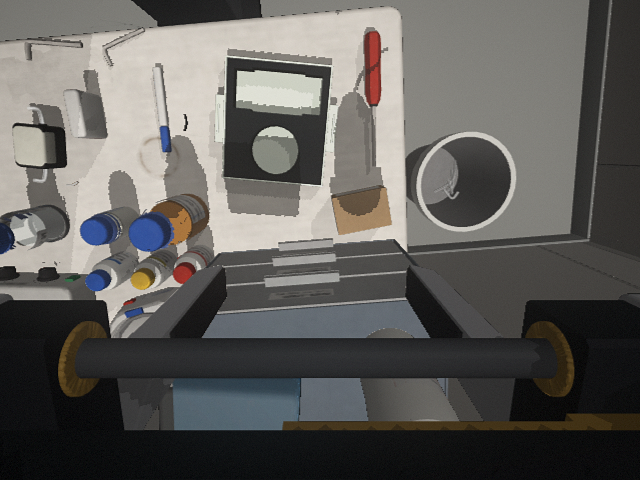

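The wrist view shows the feed tray (foam about (275,120), round well (275,150)), the marker (162,108), the timer (85,113) and the cassette (40,147). I'll move on for the other half.

>>> send_rows --rows '[{"dx":0,"dy":-20,"dz":0,"roll":0,"jaw":-1},{"dx":0,"dy":-38,"dz":0,"roll":0,"jaw":-1},{"dx":0,"dy":-38,"dz":0,"roll":0,"jaw":-1},{"dx":0,"dy":-38,"dz":0,"roll":0,"jaw":-1},{"dx":0,"dy":-38,"dz":0,"roll":0,"jaw":-1},{"dx":0,"dy":-38,"dz":0,"roll":0,"jaw":-1},{"dx":0,"dy":-38,"dz":0,"roll":0,"jaw":-1},{"dx":0,"dy":-38,"dz":0,"roll":0,"jaw":-1},{"dx":0,"dy":-38,"dz":0,"roll":0,"jaw":-1},{"dx":0,"dy":-38,"dz":0,"roll":0,"jaw":-1},{"dx":0,"dy":-20,"dz":0,"roll":0,"jaw":-1}]'

```text
time_s: 2.12
ee_pos: [0.5657, -0.054, 0.3935]
eef_rot: [-3.141, -0.0, 3.058]
force: [0.3, 0.5, 0.2]
grip_width: 0.094
grip_force: 0.0
```

```bash
python3 - <<'E'
from h import *
c=cam('wrist','w3.png');np.savez('w3.npz',**c)
go(.49,-.09,.12,170)
for n in('w2','w3'):
    c=dict(np.load(n+'.npz'));W=world(c);p=W[:300].reshape(-1,3);col=c['frame'][:300].reshape(-1,3).astype(int)
    print(n)
    def box(x0,x1,y0,y1,z0,z1,m=None):
        k=(p[:,0]>x0)&(p[:,0]<x1)&(p[:,1]>y0)&(p[:,1]<y1)&(p[:,2]>z0)&(p[:,2]<z1)
        if m is not None:k&=m
        return p[k]
    dark=col.max(1)<70; blue=(col[:,2]>col[:,0]+50)
    for nm,b in dict(feed=(.35,.62,.13,.4),dos=(.33,.62,-.45,-.15)).items():
        q2=box(*b,.015,.028,dark)
        if len(q2)>500: print(nm,'  foam',cv2.minAreaRect(np.float32(q2[:,:2]*1000)),np.median(q2[:,2]))
    for nm,(x,y) in dict(large=(.61,.11),small=(.61,.005),med=(.61,-.12),distr=(.69,-.01)).items():
        q=box(x-.04,x+.04,y-.04,y+.04,.03,.2,blue)
        if len(q)<20: print(nm,len(q));continue
        zt=np.percentile(q[:,2],97);t=q[q[:,2]>zt-.006];print(nm,'top',zt.round(4),cv2.minEnclosingCircle(np.float32(t[:,:2]*1000)),len(t))
    for nm,b,zz in(('timer',(.4,.5,-.04,.04),(.055,.07)),('cass',(.42,.54,-.15,-.03),(.044,.06)),('cassall',(.40,.56,-.14,-.03),(.005,.06)),('mark',(.36,.54,.06,.13),(.008,.02))):
        q=box(*b,*zz); 
        if len(q)>10: print(nm,len(q),cv2.minAreaRect(np.float32(q[:,:2]*1000)),np.percentile(q[:,2],[50,95]).round(4))
E
```

```text
at [ 0.5657 -0.0557  0.3934] yaw 175.1 q [ -9.  17.  60.  -0. 104. -94.] t 2.17 rpy [-180.    -0.   175.1]
roll 5.10 | dx 68.6 dy -46.9 dz 273.4
w2
feed   foam ((495.50238037109375, 285.1531982421875), (173.97650146484375, 189.57005310058594), 80.32884216308594) 0.020988246799132665
large top 0.1624 ((616.294189453125, 114.9789047241211), 21.82096290588379) 927
small top 0.0977 ((618.5353393554688, 9.394658088684082), 19.321382522583008) 550
med top 0.1134 ((621.3648681640625, -107.36129760742188), 15.603179931640625) 24
distr top 0.0935 ((695.1215209960938, -8.870548248291016), 15.126474380493164) 277
timer 711 ((451.9812927246094, -4.493793487548828), (23.20048713684082, 65.54788970947266), 87.9672622680664) [0.0576 0.0594]
cass 1395 ((490.0085144042969, -88.00456237792969), (48.858333587646484, 63.97972106933594), 78.48456573486328) [0.0481 0.0499]
cassall 2344 ((489.2605895996094, -90.81231689453125), (54.63630676269531, 117.29817199707031), 79.83427429199219) [0.047  0.0496]
mark 629 ((451.10992431640625, 100.94725799560547), (13.289229393005371, 123.43575286865234), 86.64611816
[... 423 characters left out ...]
004), 19.154464721679688) 529
med top 0.1335 ((612.4105224609375, -120.25146484375), 21.475513458251953) 784
distr top 0.0935 ((694.1517333984375, -9.14029312133789), 14.311699867248535) 260
timer 701 ((451.4191589355469, -5.401736259460449), (21.424999237060547, 64.16417694091797), 86.45829772949219) [0.0578 0.0596]
cass 1357 ((489.9882507324219, -88.73033905029297), (46.86807632446289, 63.75383758544922), 79.88845825195312) [0.0483 0.05  ]
cassall 1598 ((489.50146484375, -90.9864501953125), (51.85786819458008, 118.30445098876953), 80.41742706298828) [0.0481 0.05  ]
mark 621 ((450.9801940917969, 99.46619415283203), (13.048624038696289, 124.83695220947266), 86.92947387695312) [0.0103 0.0121]
```

View pics/w3.png

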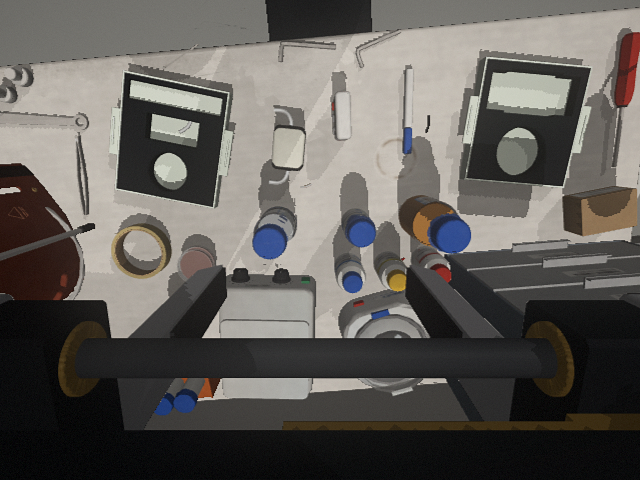

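w3 shows everything in one picture: dosing tray (175,137), feed tray (528,120), cassette (289,147) and timer (343,115). Also marker (407,110), medium bottle cap (269,241), small (360,232) and large (450,233). Now a finer fit of the trays, plus an enlarged crop of the pockets and cassette.

```bash
python3 - <<'E'
from h import *
for n in('w2','w3'):
    c=dict(np.load(n+'.npz'));W=world(c);f=c['frame'].astype(int)
    m=((f.max(2)<75)&(W[...,2]>.015)&(W[...,2]<.028)).astype(np.uint8);m[300:]=0
    nl,lab,st,ce=cv2.connectedComponentsWithStats(m)
    for i in np.argsort(-st[1:,4])[:2]+1:
        if st[i,4]<3000: continue
        comp=(lab==i).astype(np.uint8)
        cs,h=cv2.findContours(comp,cv2.RETR_CCOMP,cv2.CHAIN_APPROX_NONE)
        for k,q in enumerate(cs):
            if len(q)<40: continue
            w=W[q[:,0,1],q[:,0,0],:2]*1000
            r=cv2.minAreaRect(np.float32(w)); print(n,st[i,4],'hole' if h[0,k,3]>=0 else 'outer',np.round(r[0],1),np.round(r[1],1),round(r[2],1))
f=cv2.imread('pics/w3.png')[60:260,105:345]
cv2.imwrite('pics/w3c.png',cv2.resize(f,(720,600),interpolation=cv2.INTER_CUBIC))
E
```

```text
w2 6377 outer [485.9 276.2] [153.8 173.5] 80.4
w2 6377 hole [525.6 269.7] [75.6 75.9] 85.1
w2 6377 hole [440.9 284.2] [134.9  64.7] 80.5
w3 7432 outer [ 466. -271.] [154.  174.2] 74.1
w3 7432 hole [ 509.7 -282.9] [60.6 61.9] 40.8
w3 7432 hole [ 448.4 -265.4] [84.3 40.5] 74.1
w3 7432 hole [ 402.6 -252.2] [144.4  28.9] 74.1
w3 6623 outer [485.6 276.2] [155.7 174.3] 80.3
w3 6623 hole [524.9 268.4] [76.4 76. ] 40.7
w3 6623 hole [440.7 283.3] [135.  64.] 80.1
```

View pics/w3c.png

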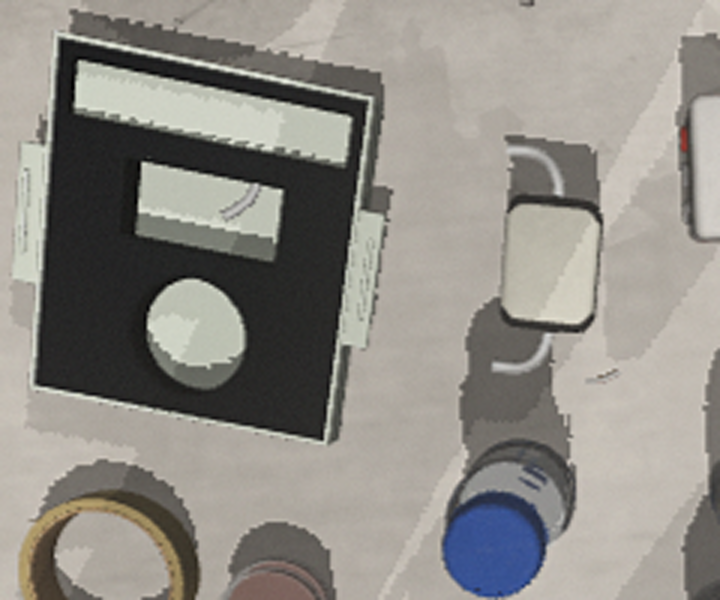

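```bash
python3 - <<'E'
from h import *
c=dict(np.load('w3.npz'));W=world(c)
# crop px -> full: x=105+u/3, y=60+v/3
for v in range(118,140): 
    print(v,(W[v,172:196,2]*1000).round(0).astype(int), c['frame'][v,172:196].mean(1).astype(int))
u,v=105+600//3,60+376//3
print((W[v-4:v+5,u-8:u+9,2]*1000).round(1))
a=load('scene')['frame'][300:380,260:400,::-1];cv2.imwrite('pics/sc.png',cv2.resize(a,(800,457),interpolation=cv2.INTER_CUBIC))
E
```

```text
118 [                   0                    2 -9223372036854775808
                   -1                   12                   19
                   20                   21                   20
                   20                   21                   20
                   21                   21                   20
                   22                   21                   21
                   21                   21                   23
                   20                   22                   22] [189 189 151 140  76  49  29  23  27  31  32  34  34  36  37  40  36  38
  37  40  37  39  38  39]
119 [ 1  0  2  0  0  1  2  2  2 13 20 19 19 20 20 21 21 20 21 20 22 22 21 21] [189 190 187 191 186 189 191 151 140  76  50  30  22  27  30  33  35  36
  36  34  38  35  35  38]
120 [ 2  1  1  1  0  2  1  0  1  1  1  0  1 -1 13 19 22 19 21 21 19 20 21 20] [188 186 185 186 188 191 191 186 191 188 187 191 152 144  75  51  31  24
  25  29  30  37  35  38]
121 [ 0  1  1  1 -1  1  1  1  2  2  2  1  2  1  0  1  5  5  4 13 18 20 19 23] [184 186 186 188 186 185 187 188 188 191 191 188 189
[... 4647 characters left out ...]
-1.2 -1.1]
 [-0.7 -2.3 -2.6  0.3 -2.2 -2.1 -1.9 -2.3 -0.8 -1.4 -2.3 -1.9  0.9  2.4
  -2.2 -1.  -2.1]
 [-2.6 -2.5 -4.4 -2.8 -2.8 -2.6 -0.9 -2.8  0.3 -1.2  1.5 -0.4  3.5  3.1
   1.1 -2.3  0.8]
 [-3.2 -3.7 -1.7 -3.6 -0.4 -3.3 -0.8  2.4  0.1  3.9  1.4  2.8  1.7  2.1
  -0.9 -2.5 -0.2]
 [-1.8 -1.2 -1.6  1.6  3.3  2.9  3.4  1.2  1.1  2.4  1.9  3.7 -1.6 -2.
  -2.3 -1.7 -5.2]
 [-1.1 -2.1 -1.1  1.3  2.6  2.9  2.8  1.1  3.4  1.  -2.1 -3.3 -3.1 -2.4
  -2.1 -1.1 -2.1]
 [-3.2 -2.3 -1.8 -4.3 -0.2 -0.9 -1.6 -1.7 -0.9 -1.8 -1.5 -3.1 -2.6 -0.8
  -3.5 -2.1 -2.8]
 [-1.8 -0.8 -0.6 -3.3 -2.5 -2.6  0.2 -1.2 -0.2 -1.9 -3.1 -2.1 -0.9 -0.4
  -2.5 -2.  -1.2]]<stdin>:5: RuntimeWarning: invalid value encountered in cast
```

View pics/sc.png

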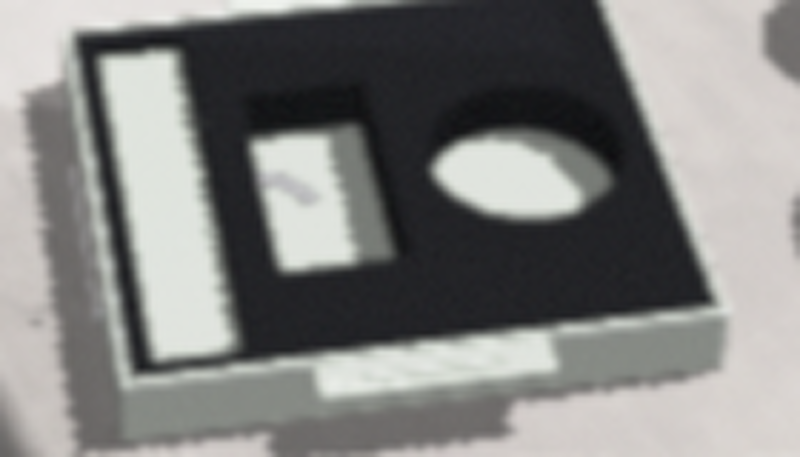

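A bent piece of tubing about 5 mm thick lies in the timer recess of the dosing tray (w3c (240,200), scene crop (290,187)), so it has to come out first. I'll locate it and also measure the cassette's stubs.

```bash
python3 - <<'E'
from h import *
c=dict(np.load('w3.npz'));W=world(c)
p=W[60:300].reshape(-1,3)
a=np.radians(-15.9);ex=np.array([np.cos(a),np.sin(a)]);ey=np.array([-ex[1],ex[0]])
# debris in tray frame about recess centre
ctr=np.array([.466,-.271])
t=np.c_[(p[:,:2]-ctr)@ex,(p[:,:2]-ctr)@ey,p[:,2]]
k=(abs(t[:,0]+.018)<.016)&(abs(t[:,1])<.037)&(t[:,2]>.0032)&(t[:,2]<.012)
q=p[k];r=cv2.minAreaRect(np.float32(q[:,:2]*1000));print('debris',k.sum(),r,'trayframe',t[k][:,:2].mean(0)*1000,t[k].min(0)*1000,t[k].max(0)*1000)
h=q[np.argsort(q[:,1])];print((h[::5,:2]*1000).round(0).tolist())
# cassette frame
for th in (80,):
    b=np.radians(th);ux=np.array([np.cos(b),np.sin(b)]);uy=np.array([-ux[1],ux[0]])
    d=np.c_[(p[:,:2]-[.490,-.0884])@ux,(p[:,:2]-[.490,-.0884])@uy,p[:,2]]*1000
    near=(abs(d[:,0])<45)&(abs(d[:,1])<70)
    top=d[near&(d[:,2]>45)];print('block',np.percentile(top,[1,99],axis=0).round(1))
    f=c['frame'][60:300].reshape(-1,3).mean(1)
    for s in(1,-1):
        e=d[near&(s*d[:,1]>34)&(d[:,2]>8)&(d[:,2]<50)];print(len(e),np.percentile(e,[1,5,50,95,99],axis=0).round(1).tolist())
E
```

```text
debris 59 ((445.7702941894531, -268.03826904296875), (52.29937744140625, 30.86745834350586), 69.43540954589844) trayframe [-23.21584345   9.13991798] [-33.92921663 -29.22424817   3.20072638] [-2.94430248 23.97100128  7.47046993]
[[442.0, -295.0], [450.0, -277.0], [451.0, -261.0], [450.0, -259.0], [450.0, -257.0], [447.0, -255.0], [446.0, -252.0], [446.0, -250.0], [444.0, -248.0], [443.0, -247.0], [443.0, -245.0], [442.0, -243.0]]
block [[-28.  -69.2  45.9]
 [ 21.7  30.3 520.2]]
75 [[-14.9, 34.3, 8.9], [-12.9, 35.8, 9.8], [-4.0, 46.1, 16.7], [1.2, 55.8, 19.6], [1.6, 56.1, 20.3]]
70 [[-15.4, -56.7, 8.5], [-13.4, -56.1, 8.8], [-4.9, -46.9, 16.6], [0.9, -35.6, 20.2], [2.2, -35.0, 21.1]]
```

```bash
python3 - <<'E'
from h import *
for n in('w2','w3','scene','side'):
    c=dict(np.load(n+'.npz'));W=world(c);p=W[60:300].reshape(-1,3)
    b=np.radians(80);ux=np.array([np.cos(b),np.sin(b)]);uy=np.array([-ux[1],ux[0]])
    # block centre from top face
    k=(abs(p[:,0]-.49)<.05)&(abs(p[:,1]+.088)<.04)&(p[:,2]>.045)&(p[:,2]<.056)
    r=cv2.minAreaRect(np.float32(p[k][:,:2]));o=np.array(r[0])
    d=np.c_[(p[:,:2]-o)@ux,(p[:,:2]-o)@uy,p[:,2]]*1000
    near=(abs(d[:,0])<26)&(abs(d[:,1])<70)&(d[:,2]>7)&(d[:,2]<50)
    for s in(1,-1):
      for lo in(33,38,43,48,53):
        e=d[near&(s*d[:,1]>lo)&(s*d[:,1]<lo+5)]
        if len(e): print(n,s,lo,len(e),np.median(e,0).round(1),np.ptp(e[:,0]).round(1))
go(.449,-.258,.10,140)
E
```

```text
w2 1 33 22 [ 2.2 35.4 18.5] 6.6
w2 1 38 16 [ 0.4 40.3 17.9] 4.5
w2 1 43 21 [-1.  45.2 16.9] 7.7
w2 1 48 18 [-3.8 50.5 14.3] 7.2
w2 1 53 20 [-10.   54.9   9.7] 12.6
w2 -1 33 10 [  0.3 -36.1  18.9] 5.5
w2 -1 38 15 [  0.3 -40.   18.6] 4.0
w2 -1 43 17 [ -1.2 -45.   16.7] 8.1
w2 -1 48 16 [ -4.9 -50.3  14.5] 9.8
w2 -1 53 14 [-11.4 -54.4   9.1] 19.2
w3 1 33 13 [-0.7 35.6 19.3] 6.3
w3 1 38 16 [-1.4 40.8 18.2] 6.6
w3 1 43 17 [-2.  45.8 17. ] 8.1
w3 1 48 19 [-7.  50.6 14.2] 10.0
w3 1 53 21 [-12.8  55.1   9.2] 19.0
w3 -1 33 14 [  0.4 -35.5  19.9] 7.9
w3 -1 38 14 [ -1.6 -40.4  19.1] 6.5
w3 -1 43 15 [ -3.1 -45.3  17. ] 7.9
w3 -1 48 20 [ -7.7 -50.7  14.2] 13.3
w3 -1 53 15 [-12.7 -55.3   8.9] 14.9
scene 1 33 12 [-0.3 34.5 19. ] 5.9
scene 1 38 7 [ 0.2 40.4 18. ] 7.6
scene 1 43 12 [-2.7 45.6 16.6] 5.7
scene 1 48 14 [-6.3 50.8 12.7] 13.9
scene 1 53 15 [-12.9  55.5   9. ] 18.1
scene -1 38 10 [ -1.1 -40.3  19.3] 4.3
scene -1 43 10 [ -4.1 -45.8  15.6] 5.2
scene -1 48 12 [ -7.8 -50.3  12.8] 15.4
scene -1 53 12 [-14.3 -54.8  10.3] 20.0
side -1 33 3 [ -1.8 -37.6  19.5] 1.3
side -1 38 3 [ -3.4 -40.9  17.7] 4.1
side -1 43 6 [ -6.3 -45.7  14.8] 5.7
side -1 48 3 [ -8.7 -50.7  13.5] 6.0
side -1 53 2 [ -8.5 -53.3  11.7] 1.2
at [ 0.5657 -0.0557  0.3934] yaw 175.1 q [ -9.  17.  60.  -0. 104. -94.] t 2.17 rpy [-180.    -0.   175.1]
roll 35.10 | dx -40.6 dy -229.9 dz 293.4
```

>>> send_rows --rows '[{"dx":0,"dy":0,"dz":0,"roll":7,"jaw":0.66},{"dx":0,"dy":0,"dz":0,"roll":7,"jaw":0.66},{"dx":0,"dy":0,"dz":0,"roll":7,"jaw":0.66},{"dx":0,"dy":0,"dz":0,"roll":7,"jaw":0.66},{"dx":0,"dy":0,"dz":0,"roll":7,"jaw":0.66},{"dx":-6,"dy":-33,"dz":20,"roll":0,"jaw":0.66},{"dx":-6,"dy":-33,"dz":20,"roll":0,"jaw":0.66},{"dx":-6,"dy":-33,"dz":20,"roll":0,"jaw":0.66},{"dx":-6,"dy":-33,"dz":20,"roll":0,"jaw":0.66},{"dx":-6,"dy":-33,"dz":20,"roll":0,"jaw":0.66},{"dx":-6,"dy":-33,"dz":20,"roll":0,"jaw":0.66},{"dx":-5,"dy":-32,"dz":20,"roll":0,"jaw":0.66}]'

```text
time_s: 3.17
ee_pos: [0.4501, -0.2547, 0.2527]
eef_rot: [-3.142, -0.0, 2.45]
force: [1.2, -0.8, 0.1]
grip_width: 0.0181
grip_force: 0.0
```

>>> send_rows --rows '[{"dx":0,"dy":0,"dz":30,"roll":0,"jaw":0.66},{"dx":0,"dy":0,"dz":30,"roll":0,"jaw":0.66},{"dx":0,"dy":0,"dz":30,"roll":0,"jaw":0.66},{"dx":0,"dy":0,"dz":30,"roll":0,"jaw":0.66},{"dx":0,"dy":0,"dz":30,"roll":0,"jaw":0.66},{"dx":0,"dy":0,"dz":25,"roll":0,"jaw":0.66},{"dx":0,"dy":0,"dz":0,"roll":0,"jaw":0.66},{"dx":0,"dy":0,"dz":0,"roll":0,"jaw":0.66}]'

```text
time_s: 3.83
ee_pos: [0.4509, -0.2534, 0.0786]
eef_rot: [-3.141, -0.002, 2.449]
force: [0.1, 0.3, -0.5]
grip_width: 0.0158
grip_force: 0.0
```

```bash
python3 - <<'E'
from h import *
go(.449,-.258,.0045,140)
E
```

```text
at [ 0.4509 -0.2534  0.0786] yaw 140.35 q [-33.  19.  99.   0.  62. -84.] t 3.83 rpy [-1.800e+02 -1.000e-01  1.403e+02]
roll 0.35 | dx -1.5 dy -4.7 dz 74.1
```

>>> send_rows --rows '[{"dx":-1.5,"dy":-4.7,"dz":10,"roll":0,"jaw":0.66},{"dx":0,"dy":0,"dz":20,"roll":0,"jaw":0.66},{"dx":0,"dy":0,"dz":20,"roll":0,"jaw":0.66},{"dx":0,"dy":0,"dz":12,"roll":0,"jaw":0.66},{"dx":0,"dy":0,"dz":8,"roll":0,"jaw":0.66},{"dx":0,"dy":0,"dz":4,"roll":0,"jaw":0.66},{"dx":0,"dy":0,"dz":0,"roll":0,"jaw":0.66},{"dx":0,"dy":0,"dz":0,"roll":0,"jaw":1},{"dx":0,"dy":0,"dz":0,"roll":0,"jaw":1},{"dx":0,"dy":0,"dz":0,"roll":0,"jaw":1},{"dx":0,"dy":0,"dz":0,"roll":0,"jaw":1}]' --force 10

```text
time_s: 4.75
ee_pos: [0.4496, -0.2586, 0.0053]
eef_rot: [3.141, 0.001, 2.449]
force: [0.5, -0.5, 0.7]
grip_width: 0.0007
grip_force: 0.0
```

>>> send_rows --rows '[{"dx":0,"dy":0,"dz":-40,"roll":0,"jaw":0.66},{"dx":0,"dy":0,"dz":-40,"roll":0,"jaw":0.66},{"dx":0,"dy":0,"dz":-40,"roll":0,"jaw":0.66},{"dx":0,"dy":0,"dz":-20,"roll":0,"jaw":0.66},{"dx":0,"dy":0,"dz":0,"roll":0,"jaw":0.66}]'

```text
time_s: 5.17
ee_pos: [0.451, -0.2595, 0.15]
eef_rot: [3.141, 0.008, 2.449]
force: [0.4, -0.3, 0.7]
grip_width: 0.0159
grip_force: 0.0
```

```bash
python3 - <<'E'
from h import *
c=cam('scene')
a=c['frame'][220:380,250:410,::-1];a=cv2.resize(a,(600,600),interpolation=cv2.INTER_CUBIC);
cv2.imwrite('pics/sc2.png',a)
w=cam('wrist');np.savez('w4.npz',**w)
W=world(w);print([np.round(W[v,u],3) for v,u in((50,320),(150,320),(250,320))])
E
```

```text
[array([ 0.333, -0.156, -0.004]), array([ 0.401, -0.212,  0.016]), array([ 0.472, -0.271,  0.021])]
```

View pics/sc2.png

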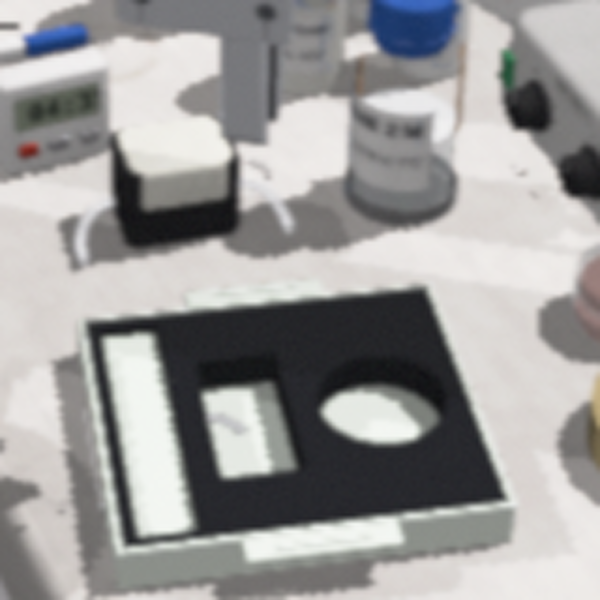

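The tube is still in the recess (crop (228,420)), so the fingers closed beside it. I'll measure it again from the nearer wrist view.

```bash
python3 - <<'E'
from h import *
c=dict(np.load('w4.npz'));W=world(c);f=c['frame'].astype(int)
a=np.radians(-15.9);ex=np.array([np.cos(a),np.sin(a)]);ey=np.array([-ex[1],ex[0]]);ctr=np.array([.466,-.271])
T=np.stack([((W[...,:2]-ctr)@ex+.018)*1000,((W[...,:2]-ctr)@ey)*1000,W[...,2]*1000],-1)
k=(abs(T[...,0])<19)&(abs(T[...,1])<40)&(T[...,2]<12)
fl=np.median(T[...,2][k]);print('floor',fl,k.sum(),'ext',np.percentile(T[k],[1,99],axis=0).round(1).tolist())
k&=(T[...,2]>fl+1.2)
v,u=np.where(k);print('px',u.min(),u.max(),v.min(),v.max())
m=cv2.morphologyEx(k.astype(np.uint8),cv2.MORPH_OPEN,np.ones((2,2)))
n,l,s,ce=cv2.connectedComponentsWithStats(m)
i=1+np.argmax(s[1:,4]);print(s[i]);q=T[l==i];w=W[l==i]
o=np.argsort(q[:,1])
for j in range(0,len(o),max(1,len(o)//9)):
    g=o[j:j+max(1,len(o)//9)];print(q[g].mean(0).round(1),(w[g].mean(0)*1000).round(1),q[g].max(0).round(1))
x,y,ww,h=s[i][:4];cr=c['frame'][max(0,y-40):y+h+40,max(0,x-60):x+ww+60,::-1];print(cr.shape,x,y)
cv2.imwrite('pics/tube.png',cv2.resize(cr,(int(cr.shape[1]*3.5),int(cr.shape[0]*3.5)),interpolation=cv2.INTER_CUBIC))
E
```

```text
floor 1.23000241700464 3030 ext [[-17.0, -39.2, -0.5], [18.5, 38.8, 10.7]]
px 270 353 193 258
[313 201  11  23 129]
[-0.9  6.6  4.3] [ 449.6 -259.5    4.3] [1.9 7.9 5.5]
[-1.3  8.9  3.5] [ 449.9 -257.2    3.5] [2.3 9.9 6.6]
[-3.3 10.7  3.9] [ 448.5 -254.8    3.9] [-0.  11.7  5.9]
[-4.8 12.7  3.6] [ 447.5 -252.5    3.6] [-1.  13.4  5.8]
[-6.9 14.5  3.8] [ 446.  -250.2    3.8] [-2.7 15.3  5.6]
[-9.5 16.   3.9] [ 443.9 -248.     3.9] [-5.1 16.7  5.4]
[-10.9  17.4   3.6] [ 442.9 -246.4    3.6] [-5.7 17.9  5.4]
[-12.6  18.8   4. ] [ 441.7 -244.6    4. ] [-8.  19.5  5.9]
[-13.   20.4   2.8] [ 441.8 -242.9    2.8] [-9.  21.5  4.8]
[-14.4  21.9   2.1] [ 440.8 -241.     2.1] [-13.6  22.3   2.8]
(103, 131, 3) 313 201
```

View pics/tube.png

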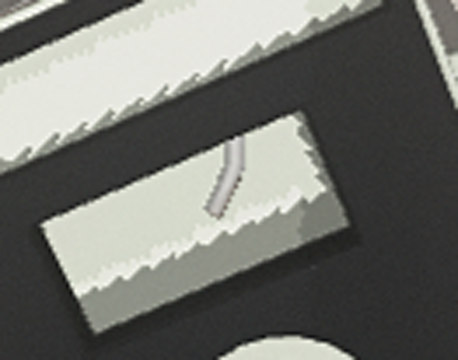

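The tube runs from crop (213,212) up to the recess edge at (238,140). It is only about 3 mm thick, so the tips passed over it. I'll go deeper and nearer its middle.

```bash
python3 - <<'E'
from h import *
go(.4483,-.2555,.0035,146)
E
```

```text
at [ 0.4494 -0.2585  0.1451] yaw 140.34 q [-34.  15.  95.  -0.  71. -84.] t 5.27 rpy [1.800e+02 1.000e-01 1.403e+02]
roll -5.66 | dx 2.6 dy 1.8 dz 141.6
```

>>> send_rows --rows '[{"dx":2.5,"dy":2,"dz":20,"roll":-5.6,"jaw":0.72},{"dx":0,"dy":0,"dz":30,"roll":0,"jaw":0.72},{"dx":0,"dy":0,"dz":30,"roll":0,"jaw":0.72},{"dx":0,"dy":0,"dz":25,"roll":0,"jaw":0.72},{"dx":0,"dy":0,"dz":18,"roll":0,"jaw":0.72},{"dx":0,"dy":0,"dz":12,"roll":0,"jaw":0.72},{"dx":0,"dy":0,"dz":5,"roll":0,"jaw":0.72},{"dx":0,"dy":0,"dz":1.5,"roll":0,"jaw":0.72},{"dx":0,"dy":0,"dz":0,"roll":0,"jaw":0.72},{"dx":0,"dy":0,"dz":0,"roll":0,"jaw":1},{"dx":0,"dy":0,"dz":0,"roll":0,"jaw":1},{"dx":0,"dy":0,"dz":0,"roll":0,"jaw":1}]' --force 10

```text
time_s: 6.27
ee_pos: [0.4489, -0.2555, 0.0039]
eef_rot: [-3.142, 0.001, 2.547]
force: [0.1, -0.3, -0.3]
grip_width: 0.0007
grip_force: 0.0
```

>>> send_rows --rows '[{"dx":0,"dy":0,"dz":-20,"roll":0,"jaw":1},{"dx":0,"dy":0,"dz":-40,"roll":0,"jaw":1},{"dx":0,"dy":0,"dz":-40,"roll":0,"jaw":1},{"dx":0,"dy":0,"dz":-40,"roll":0,"jaw":1},{"dx":0,"dy":0,"dz":0,"roll":0,"jaw":1}]'

```text
time_s: 6.68
ee_pos: [0.4512, -0.2569, 0.1513]
eef_rot: [3.142, 0.012, 2.547]
force: [0.8, -0.7, -0.4]
grip_width: 0.0004
grip_force: 0.0
```

```bash
cat > tube.py <<'E'
from h import *
c=cam('wrist');W=world(c)
a=np.radians(-15.9);ex=np.array([np.cos(a),np.sin(a)]);ey=np.array([-ex[1],ex[0]]);ctr=np.array([.466,-.271])
T=np.stack([((W[...,:2]-ctr)@ex+.018)*1000,((W[...,:2]-ctr)@ey)*1000,W[...,2]*1000],-1)
k=(abs(T[...,0])<19)&(abs(T[...,1])<40)&(T[...,2]<12)
fl=np.median(T[...,2][k]);k&=(T[...,2]>fl+1.2)
m=cv2.morphologyEx(k.astype(np.uint8),cv2.MORPH_OPEN,np.ones((2,2)))
n,l,s,ce=cv2.connectedComponentsWithStats(m)
for i in 1+np.argsort(-s[1:,4])[:2]:
    q=T[l==i];o=np.argsort(q[:,1]);print('floor',fl,s[i])
    for g in np.array_split(o,8): print(q[g].mean(0).round(1))
u,v,w,h=s[1+np.argmax(s[1:,4])][:4]
E
python3 tube.py; python3 -c "
from h import *
go(.45,-.26,.2)"
```

```text
floor 1.2492990970568667 [310 200  14  23 127]
[-0.5  6.6  3.5]
[-2.3  9.2  4. ]
[-4.9 11.8  3.8]
[-6.1 13.9  3.6]
[-9.  15.7  4. ]
[-10.6  17.3   3.9]
[-12.3  19.    3.9]
[nan nan nan]
floor 1.2492990970568667 [308 229  43  15 104]
[18.2 -1.2 12.9]
[18.2  5.  13.2]
[18.3 10.5 12.5]
[18.3 16.  13. ]
[18.3 21.1 12. ]
[18.3 26.  12.2]
[18.3 30.8 12.6]
[18.3 36.5 12.5]
at [ 0.4502 -0.2563  0.1475] yaw 145.94 q [-34.  14.  95.  -0.  70. -90.] t 6.73 rpy [180.    0.4 145.9]
roll -0.00 | dx -1.9 dy -3.2 dz -52.5
```

>>> send_rows --rows '[{"dx":4,"dy":1,"dz":20,"roll":0,"jaw":1},{"dx":0,"dy":0,"dz":40,"roll":0,"jaw":1},{"dx":0,"dy":0,"dz":40,"roll":0,"jaw":1},{"dx":0,"dy":0,"dz":25,"roll":0,"jaw":1},{"dx":0,"dy":0,"dz":13,"roll":0,"jaw":1},{"dx":0,"dy":0,"dz":5,"roll":0,"jaw":1},{"dx":0,"dy":0,"dz":0,"roll":0,"jaw":1},{"dx":0,"dy":0,"dz":0,"roll":0,"jaw":1}]'

```text
time_s: 7.4
ee_pos: [0.4461, -0.2523, 0.0007]
eef_rot: [-3.142, 0.0, 2.547]
force: [0.7, -0.5, -0.5]
grip_width: 0.0003
grip_force: 0.0
```

>>> send_rows --rows '[{"dx":0,"dy":0,"dz":1,"roll":0,"jaw":1},{"dx":0,"dy":0,"dz":0,"roll":0,"jaw":1}]'

```text
time_s: 7.57
ee_pos: [0.4463, -0.2525, 0.0002]
eef_rot: [3.142, 0.002, 2.547]
force: [0.5, -0.1, 0.1]
grip_width: 0.0007
grip_force: 0.0
```

>>> send_rows --rows '[{"dx":0,"dy":0,"dz":1,"roll":0,"jaw":1},{"dx":0,"dy":0,"dz":0,"roll":0,"jaw":1}]'

```text
time_s: 7.73
ee_pos: [0.4461, -0.2523, -0.0014]
eef_rot: [3.142, 0.001, 2.547]
force: [0.5, 0.4, 0.0]
grip_width: 0.0004
grip_force: 0.0
```

>>> send_rows --rows '[{"dx":0,"dy":0,"dz":1,"roll":0,"jaw":1},{"dx":0,"dy":0,"dz":0,"roll":0,"jaw":1}]'

```text
time_s: 7.9
ee_pos: [0.4459, -0.2522, -0.0027]
eef_rot: [-3.142, 0.0, 2.547]
force: [-0.4, 0.2, -1.1]
grip_width: 0.0007
grip_force: 0.0
```

```bash
python3 - <<'E'
from h import *
c=cam('scene');np.savez('s3.npz',**c)
a=c['frame'][200:380,240:420,::-1];cv2.imwrite('pics/sc3.png',cv2.resize(a,(600,600),interpolation=cv2.INTER_CUBIC))
R=cv2.Rodrigues(np.array(c['rvec'],float))[0]
o=get_obs();P=np.array(o['ee_pos'])
for z in(0,.003,.006,.023,.05):
    uv=cv2.projectPoints(np.array([[P[0],P[1],z]]),c['rvec'],c['tvec'],np.array(c['camera_matrix']),None)[0].ravel();print(z,uv.round(1),((uv-[240,200])*600/180).round(0))
print(np.round(o['qpos'],4),o['tau'].round(1))
E
```

```text
0 [311.5 333.6] [238. 445.]
0.003 [311.6 332.4] [239. 441.]
0.006 [311.6 331.2] [239. 437.]
0.023 [311.6 324. ] [239. 413.]
0.05 [311.8 312.4] [239. 375.]
[-0.5863  0.4467  1.7865 -0.      0.9083 -1.5626] [ -0.  -53.4 -27.2  -0.    0.   -0. ]
```

View pics/sc3.png

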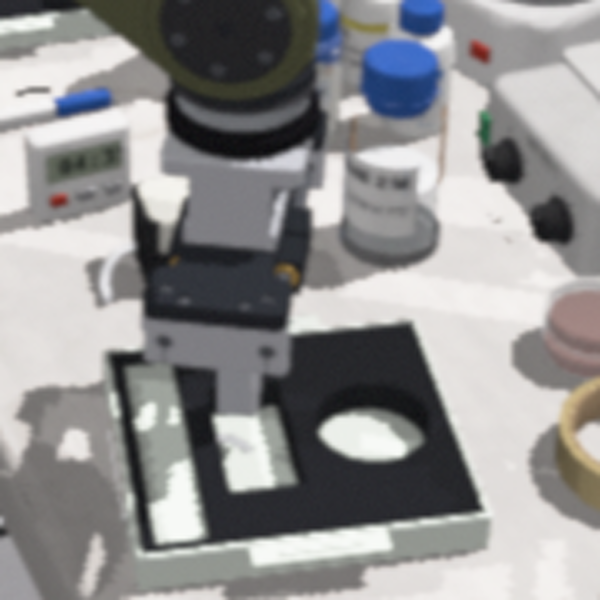

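The fingertip ends at crop (238,412) while the reported TCP should project to (238,445), so the tip isn't where the state says it is. Depth should show which way it's off.

```bash
python3 - <<'E'
from h import *
c=dict(np.load('s3.npz'));W=world(c)
print(c['frame'][318:330,311].mean(1).astype(int))
for v in range(308,330,2): print(v,[(W[v,u]*1000).round(0).tolist() for u in(307,311,316)])
c=cam('side');W=world(c)
o=get_obs();P=np.array(o['ee_pos'])
k=(abs(W[...,0]-P[0])<.04)&(abs(W[...,1]-P[1])<.06)&(W[...,2]>.026)&(W[...,2]<.09)
q=W[k]*1000;print(len(q),np.percentile(q,[0,2,50,98],axis=0).round(0).tolist() if len(q) else '')
for z0 in range(26,90,8):
    e=q[(q[:,2]>=z0)&(q[:,2]<z0+8)]
    if len(e): print(z0,len(e),e.min(0).round(0),e.max(0).round(0))
E
```

```text
[126 126 127 127 126 131 168 223 235 235 236 235]
308 [[405.0, -319.0, 126.0], [410.0, -324.0, 128.0], [415.0, -330.0, 131.0]]
310 [[405.0, -320.0, 123.0], [410.0, -324.0, 124.0], [417.0, -327.0, 123.0]]
312 [[434.0, -258.0, 60.0], [438.0, -265.0, 64.0], [450.0, -260.0, 56.0]]
314 [[433.0, -261.0, 58.0], [440.0, -262.0, 56.0], [451.0, -259.0, 50.0]]
316 [[434.0, -258.0, 50.0], [440.0, -262.0, 51.0], [451.0, -259.0, 45.0]]
318 [[433.0, -260.0, 48.0], [439.0, -263.0, 48.0], [450.0, -260.0, 42.0]]
320 [[433.0, -259.0, 43.0], [439.0, -263.0, 44.0], [451.0, -259.0, 36.0]]
322 [[433.0, -260.0, 39.0], [440.0, -261.0, 37.0], [451.0, -259.0, 31.0]]
324 [[448.0, -229.0, 3.0], [440.0, -262.0, 33.0], [452.0, -257.0, 25.0]]
326 [[447.0, -232.0, 1.0], [453.0, -236.0, 2.0], [460.0, -240.0, 3.0]]
328 [[444.0, -238.0, 3.0], [450.0, -241.0, 3.0], [459.0, -244.0, 2.0]]
227 [[432.0, -265.0, 27.0], [433.0, -260.0, 29.0], [445.0, -244.0, 60.0], [461.0, -234.0, 88.0]]
26 17 [ 433. -265.   27.] [ 460. -240.   34.]
34 26 [ 433. -255.   34.] [ 460. -236.   41.]
42 32 [ 433. -261.   43.] [ 460. -229.   50.]
50 30 [ 434. -257.   50.] [ 461. -231.   58.]
58 29 [ 434. -258.   58.] [ 462. -234.   66.]
66 32 [ 432. -260.   66.] [ 462. -234.   74.]
74 31 [ 433. -256.   74.] [ 462. -234.   82.]
82 30 [ 432. -263.   82.] [ 460. -232.   90.]
```

The fingertips are truly about 28–30 mm above the reported TCP: depth puts them at z≈30 while the state says -3. x and y agree. I'll calibrate z by gentle contact while going for the tube.

>>> send_rows --rows '[{"dx":-3.5,"dy":-1.5,"dz":0,"roll":0,"jaw":0.72},{"dx":0,"dy":0,"dz":0,"roll":0,"jaw":0.72},{"dx":0,"dy":0,"dz":6,"roll":0,"jaw":0.72},{"dx":0,"dy":0,"dz":6,"roll":0,"jaw":0.72},{"dx":0,"dy":0,"dz":6,"roll":0,"jaw":0.72},{"dx":0,"dy":0,"dz":3,"roll":0,"jaw":0.72},{"dx":0,"dy":0,"dz":0,"roll":0,"jaw":0.72}]'

```text
time_s: 8.58
ee_pos: [0.4476, -0.2551, -0.0246]
eef_rot: [-3.142, -0.001, 2.547]
force: [0.5, 0.2, -0.1]
grip_width: 0.013
grip_force: 0.0
```

>>> send_rows --rows '[{"dx":0,"dy":0,"dz":1,"roll":0,"jaw":0.72},{"dx":0,"dy":0,"dz":0,"roll":0,"jaw":0.72}]'

```text
time_s: 8.75
ee_pos: [0.4479, -0.2554, -0.0249]
eef_rot: [3.142, -0.0, 2.547]
force: [-1.1, -0.5, 0.5]
grip_width: 0.0131
grip_force: 0.0
```

>>> send_rows --rows '[{"dx":0,"dy":0,"dz":1,"roll":0,"jaw":0.72},{"dx":0,"dy":0,"dz":0,"roll":0,"jaw":0.72}]'

```text
time_s: 8.92
ee_pos: [0.448, -0.2555, -0.0251]
eef_rot: [-3.142, 0.0, 2.547]
force: [-3.1, 1.8, 8.0]
grip_width: 0.0129
grip_force: 3.8
```

>>> send_rows --rows '[{"dx":0,"dy":0,"dz":1,"roll":0,"jaw":0.72},{"dx":0,"dy":0,"dz":0,"roll":0,"jaw":0.72}]'

```text
time_s: 9.08
ee_pos: [0.4481, -0.2555, -0.0253]
eef_rot: [-3.142, 0.0, 2.547]
force: [-7.7, 5.5, 21.4]
grip_width: 0.0128
grip_force: 10.8
```

Contact came at reported z = -24.9 mm, so true tip z = reported + about 28 mm. I'll lift slightly and close.

>>> send_rows --rows '[{"dx":0,"dy":0,"dz":-3,"roll":0,"jaw":0.72},{"dx":0,"dy":0,"dz":0,"roll":0,"jaw":1},{"dx":0,"dy":0,"dz":0,"roll":0,"jaw":1},{"dx":0,"dy":0,"dz":0,"roll":0,"jaw":1},{"dx":0,"dy":0,"dz":0,"roll":0,"jaw":1}]' --force 10

```text
time_s: 9.5
ee_pos: [0.4479, -0.2553, -0.024]
eef_rot: [-3.142, -0.0, 2.547]
force: [-0.1, 0.9, -0.3]
grip_width: 0.0006
grip_force: 0.0
```

>>> send_rows --rows '[{"dx":0,"dy":0,"dz":0,"roll":0,"jaw":0.58},{"dx":0,"dy":0,"dz":0,"roll":0,"jaw":0.58},{"dx":0,"dy":0,"dz":1,"roll":0,"jaw":0.58},{"dx":0,"dy":0,"dz":1,"roll":0,"jaw":0.58},{"dx":0,"dy":0,"dz":0,"roll":0,"jaw":0.58}]'

```text
time_s: 9.92
ee_pos: [0.4482, -0.2556, -0.0252]
eef_rot: [3.142, 0.001, 2.547]
force: [-1.8, 1.0, 8.5]
grip_width: 0.0196
grip_force: 4.4
```

>>> send_rows --rows '[{"dx":0,"dy":0,"dz":1,"roll":0,"jaw":0.58},{"dx":0,"dy":0,"dz":0,"roll":0,"jaw":0.58}]'

```text
time_s: 10.08
ee_pos: [0.4483, -0.2556, -0.0253]
eef_rot: [-3.142, 0.001, 2.547]
force: [-7.4, 4.6, 22.6]
grip_width: 0.0196
grip_force: 11.4
```

>>> send_rows --rows '[{"dx":0,"dy":0,"dz":-20,"roll":0,"jaw":0.58},{"dx":0,"dy":0,"dz":-40,"roll":0,"jaw":0.58},{"dx":0,"dy":0,"dz":-40,"roll":0,"jaw":0.58},{"dx":0,"dy":0,"dz":-40,"roll":0,"jaw":0.58},{"dx":0,"dy":0,"dz":-10,"roll":0,"jaw":0.58},{"dx":0,"dy":0,"dz":0,"roll":0,"jaw":0.58}]'

```text
time_s: 10.58
ee_pos: [0.4492, -0.2562, 0.1263]
eef_rot: [3.142, 0.006, 2.547]
force: [0.4, -0.2, 0.4]
grip_width: 0.0201
grip_force: 0.0
```

```bash
python3 tube.py; python3 - <<'E'
from h import *
go(.45,-.26,.1,146)
c=cam('scene');W=world(c);o=get_obs();P=np.array(o['ee_pos'])
# finger points near TCP xy, lowest z
for n in('scene','side'):
    c=load(n) if n=='scene' else cam(n);W=world(c)
    k=(np.hypot(W[...,0]-P[0],W[...,1]-P[1])<.033)&(W[...,2]>.06)&(W[...,2]<.3)
    q=W[k]*1000;print(n,len(q),np.percentile(q[:,2],[0,1,2,5]).round(1)); e=q[q[:,2]<np.percentile(q[:,2],30)];print(e.min(0).round(0),e.max(0).round(0))
E
```

```text
floor 1.2375062895970619 [311 207  14  24 145]
[-0.8  7.   3.8]
[-2.1  9.3  3.5]
[-4.1 11.5  3.6]
[-5.9 13.6  3.7]
[-8.  15.6  3.5]
[-10.8  17.1   3.9]
[-11.7  18.7   3.9]
[-13.5  20.8   2.5]
floor 1.2375062895970619 [303 238  50  17 138]
[18.4 -5.7 11.6]
[18.2  0.7 12.3]
[18.3  6.4 12.2]
[18.3 11.8 11.8]
[18.3 18.1 11.6]
[18.3 24.1 12.1]
[18.3 30.  10.5]
[18.3 35.6 11.5]
at [ 0.4483 -0.2556  0.1238] yaw 145.94 q [-34.  16.  96.  -0.  68. -90.] t 10.63 rpy [-1.800e+02  1.000e-01  1.459e+02]
roll -0.06 | dx -3.9 dy -2.7 dz 23.8
scene 536 [151.7 153.7 155.4 161.1]
[ 426. -279.  152.] [ 466. -243.  177.]
side 830 [146.6 152.9 154.  159.2]
[ 429. -275.  147.] [ 469. -225.  195.]
```

The tube did not move, though the tips closed right through it at floor level. So it is scenery without substance and can't block the timer. I've confirmed true z = reported + 28 mm. Next, the cassette.

```bash
sed -i 's/^    a=np.radians(t);d=/    z-=.028\n    a=np.radians(t);d=/' h.py; sed -i 's/TRUE//' h.py; python3 -c "
from h import *
go(.490,-.0884,.025,170)"
```

```text
at [ 0.4473 -0.255   0.1216] yaw 145.93 q [-34.  16.  97.   0.  68. -90.] t 10.73 rpy [ 1.800e+02 -1.000e-01  1.459e+02]
roll -24.07 | dx -13.1 dy 171.5 dz 124.6
```

>>> send_rows --rows '[{"dx":0,"dy":0,"dz":0,"roll":-6,"jaw":-0.57},{"dx":0,"dy":0,"dz":0,"roll":-6,"jaw":-0.57},{"dx":0,"dy":0,"dz":0,"roll":-6,"jaw":-0.57},{"dx":0,"dy":0,"dz":0,"roll":-6,"jaw":-0.57},{"dx":-2,"dy":28.5,"dz":0,"roll":0,"jaw":-0.57},{"dx":-2,"dy":28.5,"dz":0,"roll":0,"jaw":-0.57},{"dx":-2,"dy":28.5,"dz":0,"roll":0,"jaw":-0.57},{"dx":-2,"dy":28.5,"dz":0,"roll":0,"jaw":-0.57},{"dx":-2,"dy":28.5,"dz":15,"roll":0,"jaw":-0.57},{"dx":-3,"dy":29,"dz":20,"roll":0,"jaw":-0.57},{"dx":0,"dy":0,"dz":15,"roll":0,"jaw":-0.57},{"dx":0,"dy":0,"dz":0,"roll":0,"jaw":-0.57}]'

```text
time_s: 11.73
ee_pos: [0.4885, -0.087, 0.0689]
eef_rot: [3.141, -0.007, 2.968]
force: [-0.6, -0.8, 0.2]
grip_width: 0.0741
grip_force: 0.0
```

```bash
python3 -c "
from h import *
go(.490,-.0884,.025,170)"
```

```text
at [ 0.4885 -0.087   0.0689] yaw 170.07 q [-14.  18. 102.   0.  61. -94.] t 11.73 rpy [180.   -0.4 170.1]
roll 0.07 | dx -1.7 dy -1.1 dz 71.9
```

>>> send_rows --rows '[{"dx":-1.5,"dy":-1,"dz":20,"roll":0,"jaw":-0.57},{"dx":0,"dy":0,"dz":25,"roll":0,"jaw":-0.57},{"dx":0,"dy":0,"dz":18,"roll":0,"jaw":-0.57},{"dx":0,"dy":0,"dz":9,"roll":0,"jaw":-0.57},{"dx":0,"dy":0,"dz":0,"roll":0,"jaw":-0.57},{"dx":0,"dy":0,"dz":0,"roll":0,"jaw":0.2},{"dx":0,"dy":0,"dz":0,"roll":0,"jaw":0.2},{"dx":0,"dy":0,"dz":0,"roll":0,"jaw":0.2},{"dx":0,"dy":0,"dz":0,"roll":0,"jaw":0.2},{"dx":0,"dy":0,"dz":0,"roll":0,"jaw":0.2}]' --force 25

```text
time_s: 12.57
ee_pos: [0.4924, -0.0901, 0.002]
eef_rot: [-3.142, 0.001, 2.966]
force: [-1.7, -0.6, 4.4]
grip_width: 0.0471
grip_force: 25.0
```

```bash
python3 -c "
from h import *
go(.490,-.0884,.12,170)"
```

```text
at [ 0.4924 -0.0901  0.002 ] yaw 169.94 q [-15.  24. 104.   0.  52. -95.] t 12.57 rpy [-1.800e+02  1.000e-01  1.699e+02]
roll -0.06 | dx 2.7 dy 1.3 dz -90.0
```

Gripped at 47.1 mm. Now lifting and turning.

>>> send_rows --rows '[{"dx":0,"dy":0,"dz":-15,"roll":0,"jaw":0.2},{"dx":0,"dy":0,"dz":-25,"roll":0,"jaw":0.2},{"dx":0,"dy":0,"dz":-25,"roll":3,"jaw":0.2},{"dx":0,"dy":0,"dz":-20,"roll":7,"jaw":0.2},{"dx":0,"dy":0,"dz":-10,"roll":7,"jaw":0.2},{"dx":0,"dy":0,"dz":-10,"roll":7,"jaw":0.2},{"dx":0,"dy":0,"dz":-10,"roll":7,"jaw":0.2},{"dx":0,"dy":0,"dz":-5,"roll":7,"jaw":0.2},{"dx":0,"dy":0,"dz":0,"roll":7,"jaw":0.2},{"dx":0,"dy":0,"dz":0,"roll":7,"jaw":0.2},{"dx":0,"dy":0,"dz":0,"roll":7,"jaw":0.2},{"dx":0,"dy":0,"dz":0,"roll":7,"jaw":0.2}]'

```text
time_s: 13.57
ee_pos: [0.4918, -0.09, 0.1213]
eef_rot: [-3.141, -0.0, 1.808]
force: [-0.5, -0.1, -2.1]
grip_width: 0.0468
grip_force: 25.0
```

```bash
python3 -c "
from h import *
go(.4423,.281,.13,80.3)"
```

```text
at [ 0.4918 -0.09    0.1213] yaw 103.59 q [-15.  14.  99.  -0.  67. -28.] t 13.57 rpy [-180.    -0.   103.6]
roll 23.29 | dx 357.4 dy -111.3 dz 19.3
```

>>> send_rows --rows '[{"dx":0,"dy":0,"dz":0,"roll":5.8,"jaw":0.2},{"dx":0,"dy":0,"dz":0,"roll":5.8,"jaw":0.2},{"dx":0,"dy":0,"dz":0,"roll":5.8,"jaw":0.2},{"dx":0,"dy":0,"dz":0,"roll":5.8,"jaw":0.2},{"dx":20,"dy":-6,"dz":0,"roll":0,"jaw":0.2},{"dx":36,"dy":-11.2,"dz":0,"roll":0,"jaw":0.2},{"dx":36,"dy":-11.2,"dz":0,"roll":0,"jaw":0.2},{"dx":36,"dy":-11.2,"dz":0,"roll":0,"jaw":0.2},{"dx":36,"dy":-11.2,"dz":0,"roll":0,"jaw":0.2},{"dx":36,"dy":-11.2,"dz":0,"roll":0,"jaw":0.2},{"dx":36,"dy":-11.2,"dz":0,"roll":0,"jaw":0.2},{"dx":36,"dy":-11.2,"dz":0,"roll":0,"jaw":0.2}]'

```text
time_s: 14.57
ee_pos: [0.4518, 0.1937, 0.1215]
eef_rot: [3.141, -0.0, 1.409]
force: [0.3, 0.7, -1.4]
grip_width: 0.0468
grip_force: 25.0
```

>>> send_rows --rows '[{"dx":36,"dy":-11.2,"dz":0,"roll":0,"jaw":0.2},{"dx":29,"dy":-9,"dz":0,"roll":0,"jaw":0.2},{"dx":15,"dy":-5,"dz":0,"roll":0,"jaw":0.2},{"dx":5,"dy":-2,"dz":20,"roll":0,"jaw":0.2},{"dx":0,"dy":0,"dz":20,"roll":0,"jaw":0.2},{"dx":0,"dy":0,"dz":0,"roll":0,"jaw":0.2},{"dx":0,"dy":0,"dz":0,"roll":0,"jaw":0.2}]'

```text
time_s: 15.15
ee_pos: [0.4389, 0.28, 0.081]
eef_rot: [-3.14, 0.001, 1.409]
force: [0.6, -0.3, -1.2]
grip_width: 0.0468
grip_force: 25.0
```

```bash
python3 - <<'E'
from h import *
go(.4423,.281,.034,80.3)
# check cassette relative to recess from fixed cameras
for n in('scene','side'):
    c=cam(n);W=world(c);P=np.array(get_obs()['ee_pos'])
    k=(abs(W[...,0]-P[0])<.06)&(abs(W[...,1]-P[1])<.06)&(W[...,2]>.05)&(W[...,2]<.13)
    q=W[k]*1000;print(n,len(q),np.percentile(q[:,2],[1,5]).round(0))
    a=np.radians(-9.7);ex=np.array([np.cos(a),np.sin(a)]);ey=np.array([-ex[1],ex[0]])
    for z0 in range(56,110,6):
        e=q[(q[:,2]>=z0)&(q[:,2]<z0+6)]
        if len(e)>3: t=(e[:,:2]-[440.5,284]);print(z0,len(e),np.percentile(t@ex,[3,97]).round(0),np.percentile(t@ey,[3,97]).round(0))
E
```

```text
at [0.4389 0.28   0.081 ] yaw 80.75 q [29. 19. 98. -0. 63. 38.] t 15.15 rpy [-1.799e+02  1.000e-01  8.070e+01]
roll 0.45 | dx 1.6 dy 3.2 dz 75.0
scene 655 [81. 83.]
74 4 [-12.  14.] [-33. -29.]
80 56 [-31.  16.] [-60. -12.]
86 58 [-25.  19.] [-60.  -9.]
92 51 [-25.  16.] [-53.  -2.]
98 56 [-25.  18.] [-44. -23.]
104 49 [-25.  18.] [-37. -17.]
side 1012 [81. 84.]
74 4 [-17.  13.] [26. 28.]
80 68 [-29.  18.] [-60.  33.]
86 94 [-23.  20.] [-53.  54.]
92 94 [-23.  18.] [-18.  52.]
98 93 [-23.  20.] [-2. 44.]
104 76 [-23.  19.] [ 7. 33.]
```

>>> send_rows --rows '[{"dx":1.6,"dy":3.5,"dz":5,"roll":0.4,"jaw":0.2},{"dx":0,"dy":0,"dz":15,"roll":0,"jaw":0.2},{"dx":0,"dy":0,"dz":15,"roll":0,"jaw":0.2},{"dx":0,"dy":0,"dz":12,"roll":0,"jaw":0.2},{"dx":0,"dy":0,"dz":10,"roll":0,"jaw":0.2},{"dx":0,"dy":0,"dz":8,"roll":0,"jaw":0.2},{"dx":0,"dy":0,"dz":5,"roll":0,"jaw":0.2},{"dx":0,"dy":0,"dz":2,"roll":0,"jaw":0.2},{"dx":0,"dy":0,"dz":1,"roll":0,"jaw":0.2},{"dx":0,"dy":0,"dz":0,"roll":0,"jaw":0.2}]'

```text
time_s: 16.08
ee_pos: [0.4433, 0.2814, 0.0086]
eef_rot: [3.141, -0.0, 1.402]
force: [-0.8, 0.0, -2.0]
grip_width: 0.0468
grip_force: 25.0
```

```bash
python3 -c "
from h import *
go(.4423,.281,.0335,80.3)"
```

```text
at [0.4433 0.2814 0.0086] yaw 80.33 q [ 28.  26. 100.   0.  54.  38.] t 16.08 rpy [180.   -0.   80.3]
roll 0.03 | dx -0.5 dy -0.9 dz 3.1
```

>>> send_rows --rows '[{"dx":0,"dy":-0.5,"dz":2,"roll":0,"jaw":0.2},{"dx":0,"dy":0,"dz":1.5,"roll":0,"jaw":0.2},{"dx":0,"dy":0,"dz":0,"roll":0,"jaw":0.2}]'

```text
time_s: 16.33
ee_pos: [0.4427, 0.2815, 0.0051]
eef_rot: [3.141, -0.0, 1.402]
force: [0.7, 0.8, -0.5]
grip_width: 0.0467
grip_force: 25.0
```

>>> send_rows --rows '[{"dx":0,"dy":0,"dz":1,"roll":0,"jaw":0.2},{"dx":0,"dy":0,"dz":0.5,"roll":0,"jaw":0.2},{"dx":0,"dy":0,"dz":0,"roll":0,"jaw":0.2}]'

```text
time_s: 16.58
ee_pos: [0.4428, 0.2816, 0.005]
eef_rot: [3.141, -0.001, 1.402]
force: [-8.7, -3.7, 21.1]
grip_width: 0.047
grip_force: 25.0
```

Seated: the cassette reached the floor at reported z = 5.0 mm. Releasing it and checking.

>>> send_rows --rows '[{"dx":0,"dy":0,"dz":-1,"roll":0,"jaw":0.2},{"dx":0,"dy":0,"dz":0,"roll":0,"jaw":-0.4},{"dx":0,"dy":0,"dz":0,"roll":0,"jaw":-0.8},{"dx":0,"dy":0,"dz":0,"roll":0,"jaw":-0.8},{"dx":0,"dy":0,"dz":-20,"roll":0,"jaw":-0.8},{"dx":0,"dy":0,"dz":-40,"roll":0,"jaw":-0.8},{"dx":0,"dy":0,"dz":-40,"roll":0,"jaw":-0.8},{"dx":0,"dy":0,"dz":-40,"roll":0,"jaw":-0.8},{"dx":0,"dy":0,"dz":-40,"roll":0,"jaw":-0.8},{"dx":0,"dy":0,"dz":-10,"roll":0,"jaw":-0.8}]'

```text
time_s: 17.42
ee_pos: [0.4442, 0.2823, 0.2006]
eef_rot: [3.135, -0.005, 1.402]
force: [-0.0, -0.7, 0.5]
grip_width: 0.085
grip_force: 0.0
```

```bash
python3 - <<'E'
from h import *
go(.6124,-.1203,.22)
w=dict(np.load('w3.npz'));p=world(w)[60:300].reshape(-1,3)
for y in np.arange(-.24,-.0,.04):
    k=(p[:,0]>.66)&(p[:,0]<.76)&(abs(p[:,1]-y)<.02);print(round(y,2),p[k][:,2].max().round(3),end=' ')
print()
for n in('scene','side'):
    c=cam(n);W=world(c)
    a=np.radians(-9.7);ex=np.array([np.cos(a),np.sin(a)]);ey=np.array([-ex[1],ex[0]])
    T=np.stack([((W[...,:2]-[.4405,.284])@ex)*1000,((W[...,:2]-[.4405,.284])@ey)*1000,W[...,2]*1000],-1)
    k=(abs(T[...,0])<35)&(abs(T[...,1])<45)&(T[...,2]>40)&(T[...,2]<70)
    q=T[k];t=q[q[:,2]>48];print(n,'top z',np.median(q[:,2]),np.percentile(q[:,2],95),cv2.minAreaRect(np.float32(t[:,:2])))
E
```

```text
at [0.4442 0.2823 0.2006] yaw 80.34 q [28. 13. 90.  0. 77. 38.] t 17.42 rpy [179.6  -0.3  80.3]
roll -0.00 | dx -368.7 dy 233.4 dz 8.6
-0.24 0.031 -0.2 0.068 -0.16 0.069 -0.12 0.069 -0.08 0.069 -0.04 0.094 
scene top z 52.036883893210074 54.78376938915111 ((0.7851791381835938, 2.4436187744140625), (74.0802993774414, 47.10239028930664), 89.443603515625)
side top z 51.622758142097126 54.31663883841777 ((2.8292465209960938, 1.3952674865722656), (48.2700080871582, 68.21636199951172), 0.8252639770507812)
```

The cassette sits with its top at z≈53, centred within about 2 mm. Next, the medium bottle.

>>> send_rows --rows '[{"dx":-20,"dy":12.7,"dz":0,"roll":0,"jaw":-1},{"dx":-34,"dy":21.5,"dz":0,"roll":0,"jaw":-1},{"dx":-34,"dy":21.5,"dz":0,"roll":0,"jaw":-1},{"dx":-34,"dy":21.5,"dz":0,"roll":0,"jaw":-1},{"dx":-34,"dy":21.5,"dz":0,"roll":0,"jaw":-1},{"dx":-34,"dy":21.5,"dz":0,"roll":0,"jaw":-1},{"dx":-34,"dy":21.5,"dz":0,"roll":0,"jaw":-1},{"dx":-34,"dy":21.5,"dz":0,"roll":0,"jaw":-1},{"dx":-34,"dy":21.5,"dz":0,"roll":0,"jaw":-1},{"dx":-34,"dy":21.5,"dz":0,"roll":0,"jaw":-1},{"dx":-34,"dy":21.5,"dz":0,"roll":0,"jaw":-1},{"dx":-8.7,"dy":5.7,"dz":0,"roll":0,"jaw":-1}]'

```text
time_s: 18.52
ee_pos: [0.6109, -0.1261, 0.191]
eef_rot: [-3.138, 0.0, 1.399]
force: [-1.5, -0.2, -0.6]
grip_width: 0.0942
grip_force: 0.0
```

>>> send_rows --rows '[{"dx":0,"dy":0,"dz":0,"roll":0,"jaw":-1},{"dx":0,"dy":0,"dz":0,"roll":0,"jaw":-1}]'

```text
time_s: 18.68
ee_pos: [0.6101, -0.121, 0.1921]
eef_rot: [-3.139, -0.0, 1.401]
force: [-0.2, 0.9, -0.8]
grip_width: 0.094
grip_force: 0.0
```

```bash
python3 -c "
from h import *
go(.6124,-.1203,.047,80.3)"
```

```text
at [ 0.6101 -0.121   0.1921] yaw 80.29 q [-15.  26.  73.   0.  81.  -5.] t 18.68 rpy [-179.8   -0.    80.3]
roll -0.01 | dx 1.1 dy 2.1 dz 173.1
```

>>> send_rows --rows '[{"dx":1,"dy":2,"dz":20,"roll":0,"jaw":-1},{"dx":0,"dy":0,"dz":30,"roll":0,"jaw":-1},{"dx":0,"dy":0,"dz":30,"roll":0,"jaw":-1},{"dx":0,"dy":0,"dz":30,"roll":0,"jaw":-1},{"dx":0,"dy":0,"dz":30,"roll":0,"jaw":-1},{"dx":0,"dy":0,"dz":15,"roll":0,"jaw":-1},{"dx":0,"dy":0,"dz":8,"roll":0,"jaw":-1},{"dx":0,"dy":0,"dz":4,"roll":0,"jaw":-1},{"dx":0,"dy":0,"dz":0,"roll":0,"jaw":-1}]'

```text
time_s: 19.43
ee_pos: [0.6128, -0.1197, 0.0272]
eef_rot: [-3.141, -0.0, 1.403]
force: [-0.1, -0.6, -0.1]
grip_width: 0.0941
grip_force: 0.0
```

>>> send_rows --rows '[{"dx":0,"dy":0,"dz":5,"roll":0,"jaw":-0.6},{"dx":0,"dy":0,"dz":0,"roll":0,"jaw":0},{"dx":0,"dy":0,"dz":0,"roll":0,"jaw":0},{"dx":0,"dy":0,"dz":0,"roll":0,"jaw":0},{"dx":0,"dy":0,"dz":0,"roll":0,"jaw":0},{"dx":0,"dy":0,"dz":0,"roll":0,"jaw":0}]' --force 30

```text
time_s: 19.93
ee_pos: [0.613, -0.1207, 0.0226]
eef_rot: [3.141, 0.0, 1.402]
force: [-0.5, -0.2, 2.9]
grip_width: 0.0589
grip_force: 30.0
```

```bash
python3 -c "
from h import *
go(.525,.269,.2,80.3)"
```

```text
at [ 0.613  -0.1207  0.0226] yaw 80.33 q [-14.  36.  82.  -0.  62.  -5.] t 19.93 rpy [180.    0.   80.3]
roll 0.03 | dx 369.3 dy -152.4 dz -149.4
```

>>> send_rows --rows '[{"dx":0,"dy":0,"dz":-5,"roll":0,"jaw":0},{"dx":0,"dy":0,"dz":-15,"roll":0,"jaw":0},{"dx":0,"dy":0,"dz":-20,"roll":0,"jaw":0},{"dx":0,"dy":0,"dz":-10,"roll":0,"jaw":0},{"dx":0,"dy":0,"dz":0,"roll":0,"jaw":0}]'

```text
time_s: 20.35
ee_pos: [0.614, -0.1209, 0.0747]
eef_rot: [3.138, 0.0, 1.402]
force: [0.2, 0.1, -3.2]
grip_width: 0.0588
grip_force: 30.0
```

```bash
python3 - <<'E'
from h import *
c=cam('scene')
a=c['frame'][130:330,260:460,::-1];cv2.imwrite('pics/med.png',cv2.resize(a,(600,600),interpolation=cv2.INTER_CUBIC))
go(.525,.269,.2,80.3)
E
```

```text
at [ 0.6133 -0.1208  0.073 ] yaw 80.34 q [-14.  32.  80.   0.  67.  -5.] t 20.4 rpy [179.9   0.   80.3]
roll 0.04 | dx 369.3 dy -152.7 dz -99.0
```

View pics/med.png

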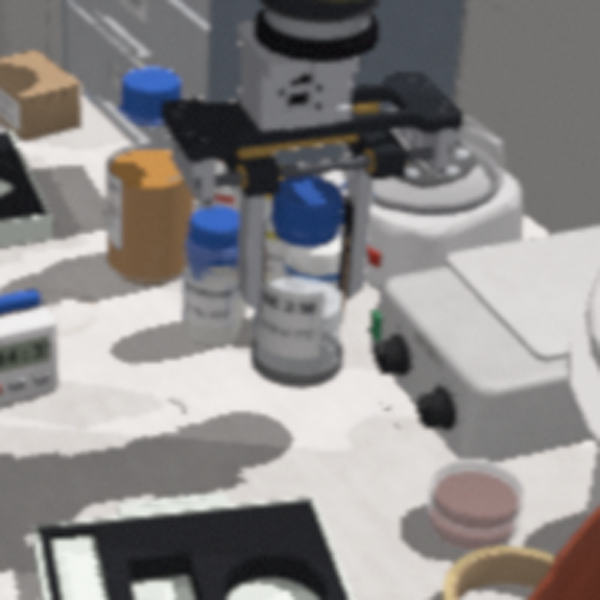

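The medium bottle hangs upright between the fingers (crop (300,330), cap (308,210)). I'll carry it round the large bottle.

>>> send_rows --rows '[{"dx":0,"dy":-5,"dz":-15,"roll":0,"jaw":0},{"dx":0,"dy":-12,"dz":-20,"roll":0,"jaw":0},{"dx":0,"dy":-18,"dz":-20,"roll":0,"jaw":0},{"dx":6,"dy":-20,"dz":-10,"roll":0,"jaw":0},{"dx":12,"dy":-20,"dz":0,"roll":0,"jaw":0},{"dx":18,"dy":-18,"dz":0,"roll":0,"jaw":0},{"dx":24,"dy":-12,"dz":0,"roll":0,"jaw":0},{"dx":28,"dy":-5,"dz":0,"roll":0,"jaw":0},{"dx":30,"dy":-3,"dz":0,"roll":0,"jaw":0},{"dx":30,"dy":-3,"dz":0,"roll":0,"jaw":0},{"dx":30,"dy":-3,"dz":0,"roll":0,"jaw":0},{"dx":30,"dy":-3,"dz":0,"roll":0,"jaw":0}]'

```text
time_s: 21.4
ee_pos: [0.5269, 0.1063, 0.136]
eef_rot: [-3.14, 0.001, 1.402]
force: [0.9, 0.4, -3.9]
grip_width: 0.059
grip_force: 30.0
```

>>> send_rows --rows '[{"dx":30,"dy":-4,"dz":0,"roll":0,"jaw":0},{"dx":30,"dy":-4,"dz":0,"roll":0,"jaw":0},{"dx":30,"dy":-4,"dz":0,"roll":0,"jaw":0},{"dx":26,"dy":-4,"dz":0,"roll":0,"jaw":0},{"dx":20,"dy":-4,"dz":0,"roll":0,"jaw":0},{"dx":14,"dy":-4,"dz":0,"roll":0,"jaw":0},{"dx":8,"dy":-2,"dz":0,"roll":0,"jaw":0},{"dx":3,"dy":0,"dz":0,"roll":0,"jaw":0},{"dx":0,"dy":0,"dz":0,"roll":0,"jaw":0},{"dx":0,"dy":0,"dz":0,"roll":0,"jaw":0}]'

```text
time_s: 22.23
ee_pos: [0.5291, 0.2671, 0.1371]
eef_rot: [-3.141, 0.0, 1.401]
force: [0.7, 0.5, -4.3]
grip_width: 0.0587
grip_force: 30.0
```

```bash
python3 - <<'E'
from h import *
go(.5251,.2692,.0536,80.3)
c=cam('side');W=world(c);f=c['frame'].astype(int);P=np.array(get_obs()['ee_pos'])
k=(abs(W[...,0]-P[0])<.05)&(abs(W[...,1]-P[1])<.05)&(f[...,2]>f[...,0]+50)&(W[...,2]>.1)
q=W[k]*1000;zt=np.percentile(q[:,2],97);print(len(q),zt,cv2.minEnclosingCircle(np.float32(q[q[:,2]>zt-25][:,:2])))
E
```

```text
at [0.5291 0.2671 0.1371] yaw 80.3 q [23. 25. 83. -0. 73. 33.] t 22.23 rpy [-180.     0.    80.3]
roll -0.00 | dx 1.4 dy -4.3 dz 111.5
465 248.45828017356544 ((529.5853881835938, 269.93316650390625), 23.1062068939209)
```

>>> send_rows --rows '[{"dx":1.2,"dy":-3.8,"dz":5,"roll":0,"jaw":0},{"dx":0,"dy":0,"dz":15,"roll":0,"jaw":0},{"dx":0,"dy":0,"dz":20,"roll":0,"jaw":0},{"dx":0,"dy":0,"dz":20,"roll":0,"jaw":0},{"dx":0,"dy":0,"dz":15,"roll":0,"jaw":0},{"dx":0,"dy":0,"dz":10,"roll":0,"jaw":0},{"dx":0,"dy":0,"dz":10,"roll":0,"jaw":0},{"dx":0,"dy":0,"dz":8,"roll":0,"jaw":0},{"dx":0,"dy":0,"dz":3,"roll":0,"jaw":0},{"dx":0,"dy":0,"dz":1,"roll":0,"jaw":0},{"dx":0,"dy":0,"dz":0,"roll":0,"jaw":0}]'

```text
time_s: 23.2
ee_pos: [0.5256, 0.2699, 0.0306]
eef_rot: [3.141, -0.0, 1.402]
force: [-0.2, -1.0, -3.0]
grip_width: 0.0587
grip_force: 30.0
```

>>> send_rows --rows '[{"dx":0,"dy":0,"dz":2,"roll":0,"jaw":0},{"dx":0,"dy":0,"dz":2,"roll":0,"jaw":0},{"dx":0,"dy":0,"dz":0,"roll":0,"jaw":0}]'

```text
time_s: 23.45
ee_pos: [0.5253, 0.2698, 0.0262]
eef_rot: [-3.142, -0.0, 1.402]
force: [0.3, 0.1, -4.0]
grip_width: 0.0586
grip_force: 30.0
```

>>> send_rows --rows '[{"dx":0,"dy":0,"dz":1.5,"roll":0,"jaw":0},{"dx":0,"dy":0,"dz":0,"roll":0,"jaw":0}]'

```text
time_s: 23.62
ee_pos: [0.5255, 0.27, 0.0256]
eef_rot: [3.141, -0.0, 1.402]
force: [-3.4, -0.7, 4.2]
grip_width: 0.0587
grip_force: 30.0
```

>>> send_rows --rows '[{"dx":0,"dy":0,"dz":0.8,"roll":0,"jaw":0},{"dx":0,"dy":0,"dz":0,"roll":0,"jaw":0}]'

```text
time_s: 23.78
ee_pos: [0.5256, 0.2701, 0.0255]
eef_rot: [3.141, -0.001, 1.402]
force: [-6.7, -2.1, 12.4]
grip_width: 0.0587
grip_force: 30.0
```

On the floor. Releasing and heading for the small bottle.

>>> send_rows --rows '[{"dx":0,"dy":0,"dz":-0.8,"roll":0,"jaw":0},{"dx":0,"dy":0,"dz":0,"roll":0,"jaw":-0.5},{"dx":0,"dy":0,"dz":0,"roll":0,"jaw":-0.7},{"dx":0,"dy":0,"dz":0,"roll":0,"jaw":-0.7},{"dx":0,"dy":0,"dz":-10,"roll":0,"jaw":-0.7},{"dx":0,"dy":0,"dz":-25,"roll":0,"jaw":-0.7},{"dx":0,"dy":0,"dz":-35,"roll":0,"jaw":-0.7},{"dx":0,"dy":0,"dz":-35,"roll":0,"jaw":-0.7},{"dx":0,"dy":0,"dz":-25,"roll":0,"jaw":-0.7},{"dx":0,"dy":0,"dz":-15,"roll":0,"jaw":-0.7},{"dx":0,"dy":0,"dz":0,"roll":0,"jaw":-0.7}]'

```text
time_s: 24.7
ee_pos: [0.5267, 0.2703, 0.1743]
eef_rot: [3.136, -0.004, 1.402]
force: [0.5, 0.2, -0.4]
grip_width: 0.0795
grip_force: 0.0
```

```bash
python3 - <<'E'
from h import *
go(.617,.0085,.198,80.3)
w=dict(np.load('w3.npz'));p=world(w)[60:300].reshape(-1,3)
for x,y in((.69,.05),(.69,.12)):
    k=(np.hypot(p[:,0]-x,p[:,1]-y)<.025);print(p[k][:,2].max().round(3))
for n in('scene','side'):
    c=cam(n);W=world(c);f=c['frame'].astype(int)
    k=(abs(W[...,0]-.525)<.05)&(abs(W[...,1]-.269)<.05)&(f[...,2]>f[...,0]+50)&(W[...,2]>.09)
    q=W[k]*1000;zt=np.percentile(q[:,2],97);print(len(q),zt,cv2.minEnclosingCircle(np.float32(q[q[:,2]>zt-25][:,:2])))
E
```

```text
at [0.5267 0.2703 0.1743] yaw 80.34 q [24. 22. 80.  0. 77. 33.] t 24.7 rpy [179.7  -0.2  80.3]
roll 0.04 | dx -242.9 dy 133.1 dz 4.3
0.095
0.094
275 137.61678059314508 ((520.9349975585938, 264.04400634765625), 24.572649002075195)
470 137.49541055615288 ((534.9671630859375, 269.6337585449219), 33.09583282470703)
```

The medium bottle is seated, cap top at z≈137. Moving to the small bottle.

>>> send_rows --rows '[{"dx":-18,"dy":10,"dz":0,"roll":0,"jaw":-0.6},{"dx":-34,"dy":18.6,"dz":0,"roll":0,"jaw":-0.6},{"dx":-34,"dy":18.6,"dz":0,"roll":0,"jaw":-0.6},{"dx":-34,"dy":18.6,"dz":0,"roll":0,"jaw":-0.6},{"dx":-34,"dy":18.6,"dz":0,"roll":0,"jaw":-0.6},{"dx":-34,"dy":18.6,"dz":0,"roll":0,"jaw":-0.6},{"dx":-34,"dy":18.6,"dz":0,"roll":0,"jaw":-0.6},{"dx":-18,"dy":10,"dz":0,"roll":0,"jaw":-0.6},{"dx":-3,"dy":1.5,"dz":0,"roll":0,"jaw":-0.6},{"dx":0,"dy":0,"dz":0,"roll":0,"jaw":-0.6},{"dx":0,"dy":0,"dz":0,"roll":0,"jaw":-0.6}]'

```text
time_s: 25.72
ee_pos: [0.6152, 0.0087, 0.1687]
eef_rot: [-3.14, -0.0, 1.402]
force: [0.2, 0.3, -0.1]
grip_width: 0.0752
grip_force: 0.0
```

```bash
python3 - <<'E'
from h import *
go(.617,.0085,.036,80.3)
E
```

```text
at [0.6152 0.0087 0.1687] yaw 80.35 q [-3. 26. 76.  0. 78.  7.] t 25.72 rpy [-179.9   -0.    80.3]
roll 0.05 | dx 0.1 dy 1.8 dz 160.7
```

>>> send_rows --rows '[{"dx":0,"dy":2,"dz":20,"roll":0,"jaw":-0.6},{"dx":0,"dy":0,"dz":30,"roll":0,"jaw":-0.6},{"dx":0,"dy":0,"dz":30,"roll":0,"jaw":-0.6},{"dx":0,"dy":0,"dz":30,"roll":0,"jaw":-0.6},{"dx":0,"dy":0,"dz":25,"roll":0,"jaw":-0.6},{"dx":0,"dy":0,"dz":15,"roll":0,"jaw":-0.6},{"dx":0,"dy":0,"dz":10,"roll":0,"jaw":-0.6},{"dx":0,"dy":0,"dz":0,"roll":0,"jaw":-0.6}]'

```text
time_s: 26.38
ee_pos: [0.6164, 0.0089, 0.0077]
eef_rot: [-3.138, 0.0, 1.404]
force: [0.5, 0.6, 0.6]
grip_width: 0.0752
grip_force: 0.0
```

>>> send_rows --rows '[{"dx":0,"dy":0,"dz":0,"roll":0,"jaw":-0.2},{"dx":0,"dy":0,"dz":0,"roll":0,"jaw":0.3},{"dx":0,"dy":0,"dz":0,"roll":0,"jaw":0.3},{"dx":0,"dy":0,"dz":0,"roll":0,"jaw":0.3},{"dx":0,"dy":0,"dz":0,"roll":0,"jaw":0.3},{"dx":0,"dy":0,"dz":0,"roll":0,"jaw":0.3}]' --force 25

```text
time_s: 26.88
ee_pos: [0.6182, 0.0075, 0.0105]
eef_rot: [3.141, -0.0, 1.402]
force: [-1.3, 0.2, 4.7]
grip_width: 0.0465
grip_force: 25.0
```

```bash
python3 - <<'E'
from h import *
go(.5097,-.2833,.14,80.3)
E
```

```text
at [0.6182 0.0075 0.0105] yaw 80.33 q [-3. 36. 84.  0. 60.  7.] t 26.88 rpy [179.9  -0.   80.3]
roll 0.03 | dx -305.0 dy -57.9 dz -101.5
```

```bash
python3 - <<'E'
from h import *
for n in('w3','s3'):
    p=world(dict(np.load(n+'.npz')))[:300].reshape(-1,3)
    k=(p[:,2]>.09)&(p[:,1]<-.2)&(p[:,1]>-.55)&(p[:,0]>.3)&(p[:,0]<.75)&(p[:,2]<.5)
    if n=='s3': k&=~((np.hypot(p[:,0]-.45,p[:,1]+.25)<.13))
    q=p[k];print(n,len(q))
    for y0 in np.arange(-.55,-.2,.05):
        e=q[(q[:,1]>=y0)&(q[:,1]<y0+.05)]
        if len(e): print(y0.round(2),len(e),e[:,0].min().round(3),np.percentile(e[:,0],3).round(3),e[:,2].max().round(2))
E
```

```text
w3 3310
-0.5 2952 0.521 0.54 0.17
-0.45 358 0.587 0.587 0.18
s3 10501
-0.55 5977 0.506 0.513 0.49
-0.5 2492 0.517 0.527 0.41
-0.45 403 0.559 0.577 0.41
-0.25 1629 0.3 0.301 0.49
```

>>> send_rows --rows '[{"dx":0,"dy":0,"dz":-5,"roll":0,"jaw":0.3},{"dx":0,"dy":0,"dz":-15,"roll":0,"jaw":0.3},{"dx":0,"dy":0,"dz":-25,"roll":0,"jaw":0.3},{"dx":0,"dy":0,"dz":-25,"roll":0,"jaw":0.3},{"dx":0,"dy":0,"dz":-20,"roll":0,"jaw":0.3},{"dx":0,"dy":0,"dz":-10,"roll":0,"jaw":0.3},{"dx":0,"dy":0,"dz":0,"roll":0,"jaw":0.3}]'

```text
time_s: 27.47
ee_pos: [0.6187, 0.0075, 0.1121]
eef_rot: [3.138, -0.0, 1.402]
force: [1.7, -0.1, -0.8]
grip_width: 0.0462
grip_force: 25.0
```

>>> send_rows --rows '[{"dx":-10,"dy":-2,"dz":0,"roll":0,"jaw":0.3},{"dx":-22,"dy":-4,"dz":0,"roll":0,"jaw":0.3},{"dx":-32,"dy":-6,"dz":0,"roll":0,"jaw":0.3},{"dx":-36,"dy":-7,"dz":0,"roll":0,"jaw":0.3},{"dx":-36,"dy":-7,"dz":0,"roll":0,"jaw":0.3},{"dx":-36,"dy":-7,"dz":0,"roll":0,"jaw":0.3},{"dx":-36,"dy":-7,"dz":0,"roll":0,"jaw":0.3},{"dx":-34,"dy":-7,"dz":0,"roll":0,"jaw":0.3},{"dx":-28,"dy":-5,"dz":0,"roll":0,"jaw":0.3},{"dx":-20,"dy":-4,"dz":0,"roll":0,"jaw":0.3},{"dx":-12,"dy":-2,"dz":0,"roll":0,"jaw":0.3},{"dx":-3,"dy":0,"dz":0,"roll":0,"jaw":0.3}]'

```text
time_s: 28.47
ee_pos: [0.5079, -0.2849, 0.1083]
eef_rot: [-3.14, -0.001, 1.4]
force: [0.4, 0.1, -1.5]
grip_width: 0.0467
grip_force: 25.0
```

>>> send_rows --rows '[{"dx":0,"dy":0,"dz":10,"roll":0,"jaw":0.3},{"dx":0,"dy":0,"dz":10,"roll":0,"jaw":0.3},{"dx":0,"dy":0,"dz":0,"roll":0,"jaw":0.3}]'

```text
time_s: 28.72
ee_pos: [0.5087, -0.2816, 0.0867]
eef_rot: [-3.138, -0.002, 1.403]
force: [-0.5, 0.2, -1.1]
grip_width: 0.0466
grip_force: 25.0
```

```bash
python3 - <<'E'
from h import *
go(.5098,-.2833,.0415,80.3)
c=cam('scene');W=world(c);f=c['frame'].astype(int);P=np.array(get_obs()['ee_pos'])
k=(abs(W[...,0]-P[0])<.05)&(abs(W[...,1]-P[1])<.05)&(f[...,2]>f[...,0]+50)&(W[...,2]>.06)
q=W[k]*1000;zt=np.percentile(q[:,2],97);print(len(q),zt,cv2.minEnclosingCircle(np.float32(q[:,:2])))
E
```

```text
at [ 0.5087 -0.2816  0.0867] yaw 80.41 q [-33.  26.  87.   0.  67. -23.] t 28.72 rpy [-1.798e+02 -1.000e-01  8.040e+01]
roll 0.11 | dx -1.5 dy 1.4 dz 73.2
502 174.45498881620708 ((504.9083251953125, -284.6543884277344), 21.344636917114258)
```

>>> send_rows --rows '[{"dx":-2,"dy":1.4,"dz":5,"roll":0,"jaw":0.3},{"dx":0,"dy":0,"dz":15,"roll":0,"jaw":0.3},{"dx":0,"dy":0,"dz":15,"roll":0,"jaw":0.3},{"dx":0,"dy":0,"dz":12,"roll":0,"jaw":0.3},{"dx":0,"dy":0,"dz":10,"roll":0,"jaw":0.3},{"dx":0,"dy":0,"dz":8,"roll":0,"jaw":0.3},{"dx":0,"dy":0,"dz":5,"roll":0,"jaw":0.3},{"dx":0,"dy":0,"dz":2,"roll":0,"jaw":0.3},{"dx":0,"dy":0,"dz":1,"roll":0,"jaw":0.3},{"dx":0,"dy":0,"dz":0,"roll":0,"jaw":0.3}]'

```text
time_s: 29.6
ee_pos: [0.5106, -0.2857, 0.017]
eef_rot: [3.141, 0.0, 1.402]
force: [-0.1, -1.0, -1.1]
grip_width: 0.0461
grip_force: 25.0
```

>>> send_rows --rows '[{"dx":0,"dy":0,"dz":1,"roll":0,"jaw":0.3},{"dx":0,"dy":0,"dz":0,"roll":0,"jaw":0.3}]'

```text
time_s: 29.77
ee_pos: [0.5106, -0.2857, 0.0161]
eef_rot: [3.141, 0.0, 1.402]
force: [0.2, 0.5, -1.5]
grip_width: 0.0461
grip_force: 25.0
```

>>> send_rows --rows '[{"dx":1,"dy":0,"dz":1.5,"roll":0,"jaw":0.3},{"dx":0,"dy":0,"dz":1,"roll":0,"jaw":0.3},{"dx":0,"dy":0,"dz":0,"roll":0,"jaw":0.3}]'

```text
time_s: 30.02
ee_pos: [0.5108, -0.2846, 0.0135]
eef_rot: [3.141, 0.0, 1.402]
force: [-0.5, -0.4, 1.4]
grip_width: 0.0464
grip_force: 25.0
```

>>> send_rows --rows '[{"dx":0,"dy":0,"dz":0.8,"roll":0,"jaw":0.3},{"dx":0,"dy":0,"dz":0,"roll":0,"jaw":0.3}]'

```text
time_s: 30.18
ee_pos: [0.5108, -0.2847, 0.0135]
eef_rot: [3.141, 0.0, 1.402]
force: [-3.8, 1.8, 11.0]
grip_width: 0.0468
grip_force: 25.0
```

Seated. Releasing, then to the timer.

>>> send_rows --rows '[{"dx":0,"dy":0,"dz":-0.8,"roll":0,"jaw":0.3},{"dx":0,"dy":0,"dz":0,"roll":0,"jaw":-0.2},{"dx":0,"dy":0,"dz":0,"roll":0,"jaw":-0.3},{"dx":0,"dy":0,"dz":0,"roll":0,"jaw":-0.3},{"dx":0,"dy":0,"dz":-10,"roll":0,"jaw":-0.3},{"dx":0,"dy":0,"dz":-25,"roll":0,"jaw":-0.3},{"dx":0,"dy":0,"dz":-30,"roll":0,"jaw":-0.3},{"dx":0,"dy":0,"dz":-30,"roll":0,"jaw":-0.3},{"dx":0,"dy":0,"dz":-25,"roll":7.1,"jaw":-0.3},{"dx":0,"dy":0,"dz":0,"roll":7.1,"jaw":-0.06},{"dx":0,"dy":0,"dz":0,"roll":7.1,"jaw":-0.06},{"dx":0,"dy":0,"dz":0,"roll":7.1,"jaw":-0.06}]'

```text
time_s: 31.18
ee_pos: [0.5108, -0.2847, 0.1345]
eef_rot: [3.14, -0.0, 0.9]
force: [0.1, -0.7, 0.6]
grip_width: 0.0501
grip_force: 0.0
```

>>> send_rows --rows '[{"dx":0,"dy":0,"dz":0,"roll":7.1,"jaw":-0.06},{"dx":0,"dy":0,"dz":0,"roll":7.1,"jaw":-0.06},{"dx":0,"dy":0,"dz":0,"roll":7.1,"jaw":-0.06},{"dx":0,"dy":0,"dz":0,"roll":7.1,"jaw":-0.06},{"dx":0,"dy":0,"dz":0,"roll":7.1,"jaw":-0.06},{"dx":0,"dy":0,"dz":0,"roll":7.1,"jaw":-0.06},{"dx":0,"dy":0,"dz":0,"roll":7.1,"jaw":-0.06},{"dx":0,"dy":0,"dz":0,"roll":6.7,"jaw":-0.06}]'

```text
time_s: 31.85
ee_pos: [0.5106, -0.2846, 0.134]
eef_rot: [3.141, -0.0, -0.084]
force: [0.8, -0.2, 0.3]
grip_width: 0.0495
grip_force: 0.0
```

```bash
python3 - <<'E'
from h import *
go(.4515,-.005,.12,-4.5)
c=cam('scene');W=world(c);f=c['frame'].astype(int)
k=(abs(W[...,0]-.51)<.04)&(abs(W[...,1]+.284)<.04)&(f[...,2]>f[...,0]+50)&(W[...,2]>.06)
q=W[k]*1000;print(len(q),np.percentile(q[:,2],97),cv2.minEnclosingCircle(np.float32(q[:,:2])))
for n in('scene','side'):
    W=world(c if n=='scene' else cam(n))
    k=(abs(W[...,0]-.451)<.05)&(abs(W[...,1]+.005)<.03)&(W[...,2]>.055)&(W[...,2]<.07);print(n,cv2.minAreaRect(np.float32(W[k][:,:2]*1000)))
    k=(abs(W[...,0]-.451)<.09)&(abs(W[...,1]-.1)<.03)&(W[...,2]>.007)&(W[...,2]<.03);print(n,cv2.minAreaRect(np.float32(W[k][:,:2]*1000)))
E
```

```text
at [ 0.5106 -0.2846  0.134 ] yaw -4.82 q [-33.  24.  84.  -0.  72.  62.] t 31.85 rpy [180.   -0.   -4.8]
roll -0.32 | dx -80.9 dy -274.1 dz 42.0
542 101.79616689004648 ((509.03204345703125, -289.55181884765625), 23.417865753173828)
scene ((449.5422668457031, -6.95676326751709), (65.37956237792969, 25.821435928344727), 2.2239179611206055)
scene ((448.55255126953125, 97.76895141601562), (17.31580352783203, 125.76788330078125), 88.06704711914062)
side ((451.6024475097656, -3.006061553955078), (65.34980773925781, 31.671953201293945), 2.6936795711517334)
side ((451.39990234375, 101.77467346191406), (17.30150032043457, 124.27558135986328), 87.00484466552734)
```

>>> send_rows --rows '[{"dx":0,"dy":0,"dz":0,"roll":-2.1,"jaw":-0.06},{"dx":-9,"dy":-34.5,"dz":0,"roll":0,"jaw":-0.06},{"dx":-9,"dy":-34.5,"dz":0,"roll":0,"jaw":-0.06},{"dx":-9,"dy":-34.5,"dz":0,"roll":0,"jaw":-0.06},{"dx":-9,"dy":-34.5,"dz":0,"roll":0,"jaw":-0.06},{"dx":-9,"dy":-34.5,"dz":0,"roll":0,"jaw":-0.06},{"dx":-9,"dy":-34.5,"dz":0,"roll":0,"jaw":-0.06},{"dx":-9,"dy":-34.5,"dz":10,"roll":0,"jaw":-0.06},{"dx":-9,"dy":-34.5,"dz":15,"roll":0,"jaw":-0.06},{"dx":0,"dy":0,"dz":17,"roll":0,"jaw":-0.06},{"dx":0,"dy":0,"dz":0,"roll":0,"jaw":-0.06},{"dx":0,"dy":0,"dz":0,"roll":0,"jaw":-0.06}]'

```text
time_s: 32.95
ee_pos: [0.45, -0.0059, 0.0916]
eef_rot: [3.142, 0.001, -0.038]
force: [0.2, -0.4, -1.0]
grip_width: 0.0495
grip_force: 0.0
```

```bash
python3 - <<'E'
from h import *
go(.4512,-.005,.028,-2.7)
E
```

```text
at [ 0.45   -0.0059  0.0916] yaw -2.16 q [ -5.  10. 108.  -0.  62.  87.] t 32.95 rpy [180.    0.   -2.2]
roll 0.54 | dx 1.1 dy -1.0 dz 91.6
```

>>> send_rows --rows '[{"dx":1,"dy":-1,"dz":15,"roll":0.5,"jaw":-0.06},{"dx":0,"dy":0,"dz":25,"roll":0,"jaw":-0.06},{"dx":0,"dy":0,"dz":25,"roll":0,"jaw":-0.06},{"dx":0,"dy":0,"dz":17,"roll":0,"jaw":-0.06},{"dx":0,"dy":0,"dz":9,"roll":0,"jaw":-0.06},{"dx":0,"dy":0,"dz":0,"roll":0,"jaw":-0.06},{"dx":0,"dy":0,"dz":0,"roll":0,"jaw":0.6},{"dx":0,"dy":0,"dz":0,"roll":0,"jaw":0.6},{"dx":0,"dy":0,"dz":0,"roll":0,"jaw":0.6},{"dx":0,"dy":0,"dz":0,"roll":0,"jaw":0.6},{"dx":0,"dy":0,"dz":0,"roll":0,"jaw":0.6}]' --force 15

```text
time_s: 33.87
ee_pos: [0.4515, -0.005, 0.0009]
eef_rot: [3.142, -0.001, -0.05]
force: [-0.9, 0.8, 5.8]
grip_width: 0.022
grip_force: 15.0
```

```bash
python3 - <<'E'
from h import *
go(.448,-.266,.15,74.1)
E
```

```text
at [ 0.4515 -0.005   0.0009] yaw -2.85 q [ -5.  19. 112.  -0.  49.  88.] t 33.87 rpy [ 1.8e+02 -1.0e-01 -2.9e+00]
roll -76.95 | dx -252.0 dy 68.1 dz -121.1
```

>>> send_rows --rows '[{"dx":0,"dy":0,"dz":-10,"roll":0,"jaw":0.6},{"dx":0,"dy":0,"dz":-20,"roll":-7,"jaw":0.6},{"dx":0,"dy":0,"dz":-20,"roll":-7,"jaw":0.6},{"dx":0,"dy":0,"dz":-20,"roll":-7,"jaw":0.6},{"dx":0,"dy":0,"dz":-20,"roll":-7,"jaw":0.6},{"dx":0,"dy":0,"dz":-15,"roll":-7,"jaw":0.6},{"dx":0,"dy":0,"dz":-15,"roll":-7,"jaw":0.6},{"dx":0,"dy":0,"dz":0,"roll":-7,"jaw":0.6},{"dx":0,"dy":0,"dz":0,"roll":-7,"jaw":0.6},{"dx":0,"dy":0,"dz":0,"roll":-7,"jaw":0.6},{"dx":0,"dy":0,"dz":0,"roll":-7,"jaw":0.6},{"dx":0,"dy":0,"dz":0,"roll":-7,"jaw":0.6}]'

```text
time_s: 34.87
ee_pos: [0.451, -0.0049, 0.1211]
eef_rot: [3.141, -0.0, 1.3]
force: [0.2, -0.1, -1.8]
grip_width: 0.0217
grip_force: 15.0
```

>>> send_rows --rows '[{"dx":-18,"dy":5,"dz":0,"roll":0,"jaw":0.6},{"dx":-34,"dy":9,"dz":0,"roll":0,"jaw":0.6},{"dx":-34,"dy":9,"dz":0,"roll":0,"jaw":0.6},{"dx":-34,"dy":9,"dz":0,"roll":0,"jaw":0.6},{"dx":-34,"dy":9,"dz":0,"roll":0,"jaw":0.6},{"dx":-34,"dy":9,"dz":0,"roll":0,"jaw":0.6},{"dx":-34,"dy":9,"dz":0,"roll":0,"jaw":0.6},{"dx":-20,"dy":6,"dz":0,"roll":0,"jaw":0.6},{"dx":-10,"dy":3,"dz":15,"roll":0,"jaw":0.6},{"dx":0,"dy":0,"dz":20,"roll":0,"jaw":0.6},{"dx":0,"dy":0,"dz":0,"roll":0,"jaw":0.6},{"dx":0,"dy":0,"dz":0,"roll":0,"jaw":0.6}]'

```text
time_s: 35.87
ee_pos: [0.4472, -0.2655, 0.0855]
eef_rot: [-3.14, -0.001, 1.294]
force: [0.1, 0.1, -0.8]
grip_width: 0.0217
grip_force: 15.0
```

```bash
python3 - <<'E'
from h import *
go(.4485,-.2658,.032,74.1)
P=np.array(get_obs()['ee_pos'])
a=np.radians(-15.9);ex=np.array([np.cos(a),np.sin(a)]);ey=np.array([-ex[1],ex[0]])
for n in('scene','side'):
    W=world(cam(n));d=W[...,:2]-P[:2];t=np.stack([d@ex,d@ey,W[...,2]],-1)*1000
    k=(abs(t[...,0])<30)&(abs(t[...,1])<45)&(t[...,2]>(P[2]*1000-15))&(t[...,2]<P[2]*1000+24)
    q=t[k];print(n,len(q),np.percentile(q,[1,50,99],axis=0).round(0).tolist(),cv2.minAreaRect(np.float32(q[:,:2])))
E
```

```text
at [ 0.4472 -0.2655  0.0855] yaw 74.13 q [-35.  19.  98.   0.  63. -19.] t 35.87 rpy [-179.9   -0.    74.1]
roll 0.03 | dx 0.1 dy 1.3 dz 81.5
scene 185 [[-12.0, -35.0, 86.0], [-4.0, -32.0, 98.0], [12.0, 12.0, 109.0]] ((0.3035869598388672, -7.478899002075195), (25.716615676879883, 56.46295166015625), 0.8572091460227966)
side 124 [[-11.0, -30.0, 85.0], [-8.0, 26.0, 98.0], [14.0, 40.0, 109.0]] ((2.168975830078125, 3.0614967346191406), (73.89461517333984, 26.48446273803711), 88.63018798828125)
```

>>> send_rows --rows '[{"dx":0,"dy":1,"dz":10,"roll":0,"jaw":0.6},{"dx":0,"dy":0,"dz":15,"roll":0,"jaw":0.6},{"dx":0,"dy":0,"dz":15,"roll":0,"jaw":0.6},{"dx":0,"dy":0,"dz":12,"roll":0,"jaw":0.6},{"dx":0,"dy":0,"dz":10,"roll":0,"jaw":0.6},{"dx":0,"dy":0,"dz":8,"roll":0,"jaw":0.6},{"dx":0,"dy":0,"dz":5,"roll":0,"jaw":0.6},{"dx":0,"dy":0,"dz":3,"roll":0,"jaw":0.6},{"dx":0,"dy":0,"dz":1,"roll":0,"jaw":0.6},{"dx":0,"dy":0,"dz":0,"roll":0,"jaw":0.6}]'

```text
time_s: 36.8
ee_pos: [0.4487, -0.2663, 0.0064]
eef_rot: [3.141, 0.0, 1.294]
force: [0.6, -0.3, -0.9]
grip_width: 0.022
grip_force: 15.0
```

>>> send_rows --rows '[{"dx":0,"dy":0,"dz":1.5,"roll":0,"jaw":0.6},{"dx":0,"dy":0,"dz":0,"roll":0,"jaw":0.6}]'

```text
time_s: 36.97
ee_pos: [0.4487, -0.2663, 0.005]
eef_rot: [3.141, 0.0, 1.294]
force: [0.0, 0.2, -0.9]
grip_width: 0.0219
grip_force: 15.0
```

>>> send_rows --rows '[{"dx":0,"dy":0,"dz":1.3,"roll":0,"jaw":0.6},{"dx":0,"dy":0,"dz":0.5,"roll":0,"jaw":0.6},{"dx":0,"dy":0,"dz":0,"roll":0,"jaw":0.6}]'

```text
time_s: 37.22
ee_pos: [0.4489, -0.2664, 0.0039]
eef_rot: [3.141, 0.0, 1.294]
force: [-2.4, 2.0, 9.5]
grip_width: 0.0218
grip_force: 15.0
```

The timer is on its floor. Release it, then the marker.

>>> send_rows --rows '[{"dx":0,"dy":0,"dz":-0.5,"roll":0,"jaw":0.6},{"dx":0,"dy":0,"dz":0,"roll":0,"jaw":0.3},{"dx":0,"dy":0,"dz":0,"roll":0,"jaw":0.3},{"dx":0,"dy":0,"dz":-10,"roll":0,"jaw":0.3},{"dx":0,"dy":0,"dz":-25,"roll":0,"jaw":0.3},{"dx":0,"dy":0,"dz":-30,"roll":0,"jaw":0.3},{"dx":0,"dy":0,"dz":-30,"roll":7,"jaw":0.3},{"dx":0,"dy":0,"dz":-10,"roll":7,"jaw":0.3},{"dx":0,"dy":0,"dz":0,"roll":7,"jaw":0.15},{"dx":0,"dy":0,"dz":0,"roll":7,"jaw":0.15},{"dx":0,"dy":0,"dz":0,"roll":7,"jaw":0.15},{"dx":0,"dy":0,"dz":0,"roll":7,"jaw":0.15}]'

```text
time_s: 38.22
ee_pos: [0.4486, -0.2662, 0.1093]
eef_rot: [3.141, -0.0, 0.555]
force: [1.0, 1.1, 0.9]
grip_width: 0.0398
grip_force: 0.0
```

>>> send_rows --rows '[{"dx":0,"dy":0,"dz":0,"roll":7,"jaw":0.15},{"dx":0,"dy":0,"dz":0,"roll":7,"jaw":0.15},{"dx":0,"dy":0,"dz":0,"roll":7,"jaw":0.15},{"dx":0,"dy":0,"dz":0,"roll":7,"jaw":0.15},{"dx":0,"dy":0,"dz":0,"roll":7,"jaw":0.15}]'

```text
time_s: 38.63
ee_pos: [0.4486, -0.2662, 0.1092]
eef_rot: [3.141, -0.0, -0.056]
force: [-0.5, 0.0, -0.0]
grip_width: 0.0403
grip_force: 0.0
```

```bash
python3 - <<'E'
from h import *
go(.451,.1003,.07,-3)
a=np.radians(-15.9);ex=np.array([np.cos(a),np.sin(a)]);ey=np.array([-ex[1],ex[0]])
for n in('scene','side'):
    W=world(cam(n));d=W[...,:2]-[.4485,-.2658];t=np.stack([d@ex,d@ey,W[...,2]],-1)*1000
    k=(abs(t[...,0])<25)&(abs(t[...,1])<45)&(t[...,2]>50)&(t[...,2]<80)
    q=t[k];print(n,len(q),np.percentile(q[:,2],[50,97]).round(1),cv2.minAreaRect(np.float32(q[:,:2])))
E
```

```text
at [ 0.4486 -0.2662  0.1092] yaw -3.21 q [-35.  17.  96.  -0.  66.  59.] t 38.63 rpy [180.   -0.   -3.2]
roll -0.21 | dx -16.8 dy -366.1 dz 67.2
scene 388 [61.3 63.6] ((-1.2427034378051758, -2.542804718017578), (22.088180541992188, 68.25830841064453), 0.2842817008495331)
side 124 [60.2 64.1] ((-0.17951583862304688, 2.6495513916015625), (72.55510711669922, 23.9553279876709), 89.18341827392578)
```

>>> send_rows --rows '[{"dx":-1,"dy":-20,"dz":0,"roll":0,"jaw":0.15},{"dx":-2,"dy":-38,"dz":0,"roll":0,"jaw":0.15},{"dx":-2,"dy":-38,"dz":0,"roll":0,"jaw":0.15},{"dx":-2,"dy":-38,"dz":0,"roll":0,"jaw":0.15},{"dx":-2,"dy":-38,"dz":0,"roll":0,"jaw":0.15},{"dx":-2,"dy":-38,"dz":0,"roll":0,"jaw":0.15},{"dx":-2,"dy":-38,"dz":0,"roll":0,"jaw":0.15},{"dx":-2,"dy":-38,"dz":5,"roll":0,"jaw":0.15},{"dx":-1,"dy":-38,"dz":10,"roll":0,"jaw":0.15},{"dx":-1,"dy":-28,"dz":20,"roll":0,"jaw":0.15},{"dx":0,"dy":-14,"dz":20,"roll":0,"jaw":0.15},{"dx":0,"dy":0,"dz":12,"roll":0,"jaw":0.15}]'

```text
time_s: 39.73
ee_pos: [0.4492, 0.1027, 0.0403]
eef_rot: [-3.142, 0.001, -0.042]
force: [-0.1, -0.5, -0.5]
grip_width: 0.0402
grip_force: 0.0
```

>>> send_rows --rows '[{"dx":0,"dy":0,"dz":0,"roll":0,"jaw":0.15},{"dx":0,"dy":0,"dz":0,"roll":0,"jaw":0.15}]'

```text
time_s: 39.9
ee_pos: [0.4498, 0.1002, 0.0417]
eef_rot: [3.141, 0.001, -0.047]
force: [-0.3, 0.0, 0.8]
grip_width: 0.04
grip_force: 0.0
```

```bash
python3 - <<'E'
from h import *
go(.451,.1003,.007,-3)
E
```

```text
at [0.4498 0.1002 0.0417] yaw -2.67 q [  8.  16. 109.  -0.  55. 101.] t 39.9 rpy [180.    0.   -2.7]
roll 0.33 | dx 1.2 dy -0.2 dz 62.7
```

>>> send_rows --rows '[{"dx":1,"dy":0,"dz":15,"roll":0.3,"jaw":0.15},{"dx":0,"dy":0,"dz":20,"roll":0,"jaw":0.15},{"dx":0,"dy":0,"dz":15,"roll":0,"jaw":0.15},{"dx":0,"dy":0,"dz":8,"roll":0,"jaw":0.15},{"dx":0,"dy":0,"dz":3,"roll":0,"jaw":0.15},{"dx":0,"dy":0,"dz":0,"roll":0,"jaw":0.15},{"dx":0,"dy":0,"dz":0,"roll":0,"jaw":0.15}]'

```text
time_s: 40.48
ee_pos: [0.4516, 0.1001, -0.0185]
eef_rot: [-3.141, -0.001, -0.055]
force: [-0.6, -0.9, -0.2]
grip_width: 0.0401
grip_force: 0.0
```

>>> send_rows --rows '[{"dx":0,"dy":0,"dz":2,"roll":0,"jaw":0.15},{"dx":0,"dy":0,"dz":0,"roll":0,"jaw":0.8},{"dx":0,"dy":0,"dz":0,"roll":0,"jaw":0.9},{"dx":0,"dy":0,"dz":0,"roll":0,"jaw":0.9},{"dx":0,"dy":0,"dz":0,"roll":0,"jaw":0.9},{"dx":0,"dy":0,"dz":0,"roll":0,"jaw":0.9}]' --force 12

```text
time_s: 40.98
ee_pos: [0.451, 0.1002, -0.0214]
eef_rot: [3.142, -0.0, -0.055]
force: [-0.5, 0.7, 0.9]
grip_width: 0.0128
grip_force: 12.0
```

```bash
python3 - <<'E'
from h import *
go(.4026,-.2526,.09,74.1)
E
```

```text
at [ 0.451   0.1002 -0.0214] yaw -3.16 q [  8.  22. 111.  -0.  47. 101.] t 40.98 rpy [180.   -0.   -3.2]
roll -77.26 | dx -352.5 dy 50.1 dz -83.4
```

>>> send_rows --rows '[{"dx":0,"dy":0,"dz":-10,"roll":0,"jaw":0.9},{"dx":0,"dy":0,"dz":-20,"roll":-7,"jaw":0.9},{"dx":0,"dy":0,"dz":-20,"roll":-7,"jaw":0.9},{"dx":0,"dy":0,"dz":-20,"roll":-7,"jaw":0.9},{"dx":0,"dy":0,"dz":-20,"roll":-7,"jaw":0.9},{"dx":0,"dy":0,"dz":-10,"roll":-7,"jaw":0.9},{"dx":0,"dy":0,"dz":0,"roll":-7,"jaw":0.9},{"dx":0,"dy":0,"dz":0,"roll":-7,"jaw":0.9},{"dx":0,"dy":0,"dz":0,"roll":-7,"jaw":0.9},{"dx":0,"dy":0,"dz":0,"roll":-7,"jaw":0.9},{"dx":0,"dy":0,"dz":0,"roll":-7,"jaw":0.9},{"dx":0,"dy":0,"dz":0,"roll":-7,"jaw":0.9}]'

```text
time_s: 41.98
ee_pos: [0.4509, 0.1002, 0.0792]
eef_rot: [3.141, -0.0, 1.295]
force: [-0.5, -0.5, 0.4]
grip_width: 0.0125
grip_force: 12.0
```

>>> send_rows --rows '[{"dx":-18,"dy":2,"dz":0,"roll":-0.3,"jaw":0.9},{"dx":-34,"dy":5,"dz":0,"roll":0,"jaw":0.9},{"dx":-34,"dy":5,"dz":0,"roll":0,"jaw":0.9},{"dx":-34,"dy":5,"dz":0,"roll":0,"jaw":0.9},{"dx":-34,"dy":5,"dz":0,"roll":0,"jaw":0.9},{"dx":-34,"dy":5,"dz":0,"roll":0,"jaw":0.9},{"dx":-34,"dy":5,"dz":0,"roll":0,"jaw":0.9},{"dx":-34,"dy":5,"dz":0,"roll":0,"jaw":0.9},{"dx":-34,"dy":5,"dz":0,"roll":0,"jaw":0.9},{"dx":-32,"dy":4,"dz":0,"roll":0,"jaw":0.9},{"dx":-20,"dy":3,"dz":0,"roll":0,"jaw":0.9},{"dx":-10,"dy":1,"dz":0,"roll":0,"jaw":0.9}]'

```text
time_s: 42.98
ee_pos: [0.4022, -0.2543, 0.0792]
eef_rot: [3.141, 0.0, 1.292]
force: [-0.1, 0.4, -1.0]
grip_width: 0.0128
grip_force: 12.0
```

>>> send_rows --rows '[{"dx":0,"dy":0,"dz":20,"roll":0,"jaw":0.9},{"dx":0,"dy":0,"dz":15,"roll":0,"jaw":0.9},{"dx":0,"dy":0,"dz":0,"roll":0,"jaw":0.9},{"dx":0,"dy":0,"dz":0,"roll":0,"jaw":0.9}]'

```text
time_s: 43.32
ee_pos: [0.4026, -0.2514, 0.0437]
eef_rot: [-3.141, -0.0, 1.294]
force: [0.5, 0.5, -0.4]
grip_width: 0.0129
grip_force: 12.0
```

```bash
python3 - <<'E'
from h import *
go(.4026,-.2526,.0236,74.1)
P=np.array(get_obs()['ee_pos'])
a=np.radians(-15.9);ex=np.array([np.cos(a),np.sin(a)]);ey=np.array([-ex[1],ex[0]])
zb=P[2]*1000+28-6.6
for n in('scene','side'):
    W=world(cam(n));d=W[...,:2]-P[:2];t=np.stack([d@ex,d@ey,W[...,2]],-1)*1000
    k=(abs(t[...,0])<20)&(abs(t[...,1])<80)&(abs(t[...,1])>13)&(t[...,2]>zb-8)&(t[...,2]<zb+20)
    q=t[k];print(n,len(q),np.percentile(q,[1,50,99],axis=0).round(0).tolist(),cv2.minAreaRect(np.float32(q[:,:2])))
E
```

```text
at [ 0.4026 -0.2514  0.0437] yaw 74.17 q [-36.  17. 107.   0.  56. -21.] t 43.32 rpy [-179.9   -0.    74.2]
roll 0.07 | dx -1.1 dy 0.3 dz 48.1
scene 260 [[-8.0, -64.0, 66.0], [-1.0, -35.0, 76.0], [5.0, 56.0, 79.0]] ((-1.4457740783691406, -2.950939178466797), (12.727014541625977, 123.14097595214844), 0.10868381708860397)
side 80 [[-6.0, -67.0, 66.0], [-2.0, 41.0, 76.0], [7.0, 66.0, 80.0]] ((0.4474477767944336, -0.35866546630859375), (133.9073944091797, 13.442418098449707), 89.63092803955078)
```

>>> send_rows --rows '[{"dx":0,"dy":0.5,"dz":10,"roll":0,"jaw":0.9},{"dx":0,"dy":0,"dz":15,"roll":0,"jaw":0.9},{"dx":0,"dy":0,"dz":11,"roll":0,"jaw":0.9},{"dx":0,"dy":0,"dz":6,"roll":0,"jaw":0.9},{"dx":0,"dy":0,"dz":3,"roll":0,"jaw":0.9},{"dx":0,"dy":0,"dz":0,"roll":0,"jaw":0.9},{"dx":0,"dy":0,"dz":0,"roll":0,"jaw":0.9}]'

```text
time_s: 44.0
ee_pos: [0.4033, -0.2523, -0.0013]
eef_rot: [3.141, 0.0, 1.294]
force: [-0.1, -0.8, 0.1]
grip_width: 0.012
grip_force: 12.0
```

>>> send_rows --rows '[{"dx":0,"dy":0,"dz":2,"roll":0,"jaw":0.9},{"dx":0,"dy":0,"dz":0.7,"roll":0,"jaw":0.9},{"dx":0,"dy":0,"dz":0,"roll":0,"jaw":0.9}]'

```text
time_s: 44.25
ee_pos: [0.4032, -0.2523, -0.0041]
eef_rot: [3.141, 0.0, 1.294]
force: [-0.4, 0.1, -0.7]
grip_width: 0.0126
grip_force: 12.0
```

>>> send_rows --rows '[{"dx":0,"dy":0,"dz":0,"roll":0,"jaw":0.6},{"dx":0,"dy":0,"dz":0,"roll":0,"jaw":0.5},{"dx":0,"dy":0,"dz":0,"roll":0,"jaw":0.5},{"dx":0,"dy":0,"dz":-10,"roll":0,"jaw":0.5},{"dx":0,"dy":0,"dz":-30,"roll":0,"jaw":0.5},{"dx":0,"dy":0,"dz":-40,"roll":0,"jaw":0.5},{"dx":0,"dy":0,"dz":-40,"roll":0,"jaw":0.5},{"dx":0,"dy":0,"dz":-40,"roll":0,"jaw":0.5},{"dx":40,"dy":0,"dz":0,"roll":0,"jaw":0.5},{"dx":40,"dy":0,"dz":0,"roll":0,"jaw":0.5},{"dx":40,"dy":0,"dz":0,"roll":0,"jaw":0.5},{"dx":20,"dy":0,"dz":0,"roll":0,"jaw":0.5}]'

```text
time_s: 45.25
ee_pos: [0.4418, -0.1145, 0.1569]
eef_rot: [3.14, -0.0, 1.295]
force: [0.4, -0.3, 0.4]
grip_width: 0.0237
grip_force: 0.0
```

```bash
python3 - <<'E'
from h import *
c=cam('scene');
a=np.radians(-15.9);ex=np.array([np.cos(a),np.sin(a)]);ey=np.array([-ex[1],ex[0]])
for n in('scene','side'):
    W=world(c if n=='scene' else cam(n));d=W[...,:2]-[.4026,-.2526];t=np.stack([d@ex,d@ey,W[...,2]],-1)*1000
    k=(abs(t[...,0])<14)&(abs(t[...,1])<75)&(t[...,2]>25.5)&(t[...,2]<50)
    q=t[k];print(n,len(q),np.percentile(q[:,2],[50,97]).round(1),cv2.minAreaRect(np.float32(q[:,:2])))
cv2.imwrite('pics/end.png',cv2.resize(c['frame'][140:380,150:470,::-1],(800,600),interpolation=cv2.INTER_CUBIC))
E
```

```text
scene 338 [28.3 30.6] ((-0.92425537109375, -1.5936088562011719), (125.89551544189453, 12.429327964782715), 89.83321380615234)
side 88 [28.2 31.1] ((-1.2219605445861816, 4.414165496826172), (13.323793411254883, 129.4989776611328), 0.12256703525781631)
```

View pics/end.png

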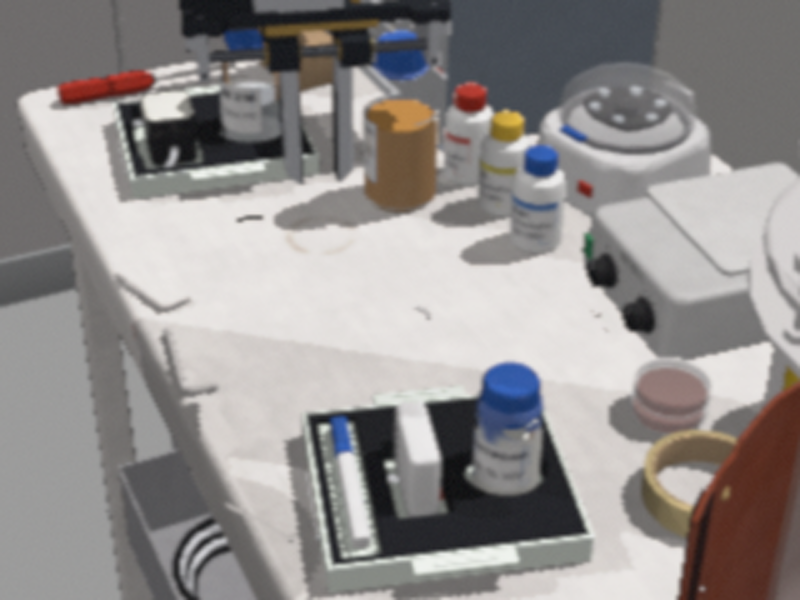

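The end picture shows everything seated. In the dosing tray are the marker (348,480), the timer (418,460) and the small bottle (508,430). The feed tray holds the cassette (168,130) and the medium bottle (250,100), and the large bottle hasn't moved (400,150).

```bash
python3 -c "
from station import *
print(hand_in())"
```

```text
the job is handed in; nothing more can be done
None
```

Both kits are made up and handed in at about 45 s: all five things seated in their pockets by the cameras, the large bottle untouched, and the bit of tubing in the timer recess left there, since the fingers closed through it without moving it.

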